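# Load the last jar and knock the rack's lock pin home

## Robot

A 7-joint arm with a two-finger parallel gripper is mounted at the origin on the work surface. World frame = base frame: x ahead of the robot, y to its left, z up, the work surface at z = 0. Lengths are in m, angles in rad, forces in N, time in s.
With the tool pointing down it reaches from about 0.4 to 0.85 m from the base axis. Payload 10.4 kg.
Tool frame: the origin (TCP) lies midway between the tips of the shut fingers; the grasp point (between the pads) lies 19 mm behind it; z points along the fingers, y is the line along which they close (so a half turn about z gives the same grasp; the last joint's range is limited). The gripper opens to 87 mm and grips with 3 to 60 N. Pads are 19 mm wide; open, the fingers measure 117 mm over their backs; the gripper's body (75 mm by 190 mm) begins 51 mm behind the grasp point.
Start: joints at [-1.299, 0.332, -0.065, 1.46, 0.022, 1.35, -0.088], TCP at [0.182, 0.598, 0.223] pointing down, gripper open.
Joint ranges: [-2.6, 2.6], [-0.5, 2.12], [-1.47, 1.34], [0.16, 2.42], [-1.27, 4.41], [0.06, 2.06], [-2.6, 2.6]. Speed limits (rad/s): [2.22, 2.22, 2.79, 2.79, 3.14, 3.14, 3.14].

## Interface

Orientations are given as a unit quaternion [x, y, z, w].
In Python, from rig import bot gives the robot as it stands. The module is installed in compiled form; this text tells all that it offers.
- The arm moves only by the tool step_arm, never from a script. Its argument "targets" is a list that holds one entry, the list of rows, each a list of 4 numbers: the shift along the tool's x, y, z each as a share of 0.25 m, from -1 to 1, then the turn about the tool's z as a share of 45 degrees, from -1 to 1. In form: [[[dx, dy, dz, twist], ...]]. A call has 1 to 10 rows; each row shifts and turns the commanded pose from where the row before left it, along the tool's axes as they then stand; what a row does not reach is not made up. A row lasts 1/10 s, in which the tool goes at most 50 mm and 8.59 degrees, less where a joint would pass 70% of its speed; a pose out of reach is approached as far as the arm can. A call with a number of a shift or a turn outside -1 to 1 is refused whole. A call with a gripper value outside its range is refused whole. "hand" is the closure, from 0 (fully open) to 1 (shut), set as the call begins (left out, the last holds). The fingers move at their own pace and stop on an object; the grip force is fixed at half the most. Time passes only in rows, so rows that do not move let the fingers close. It gives the time, the measured TCP pose, the force, the opening and the grip force at its end, in the units of the state.
- bot.sense(): the state, without advancing time (a new reading comes with each control period).
- bot.snapshot(name): name is "scene" or "top"; returns the picture (400x640x3 uint8, blue, green, red); there is no depth.
- bot.camera_info(name): a dict with "intrinsics" (3x3 intrinsics, pixels), "origin" and "orientation" of the camera in the world. Camera axes: x right, y down, z forward; pixel columns grow to the right and rows downward; lengths in m; the calibration is good to about 2 mm. A picture is of the moment at which its call begins. camera_info takes no time and is no camera call.
- bot.sign_off(): hands the job in; it is judged then, once.
The state is a dict: "time": time; "joints": joint angles; "dq": joint speeds; "tau": joint torques, N m; "tcp_pos": TCP position; "eef_rot": TCP orientation; "force": force on the tool from outside, world axes, zero at the start; "wrist_torque": the same for the moment, N m; "grip_width": opening from 0.0 (shut) to 1.0 (fully open); "grasp_force": force on a finger pad.
Only numpy, scipy, OpenCV 4.12 (cv2) and the standard library are available. Lean on these libraries where they do the work, as an engineer would, in place of code of your own. Each camera call takes 0.05 s, during which the arm holds its last target. There are 200 camera calls.

## Task

Get the sample rack ready for the run: stand the loose amber jar upright in the crate's empty cell and let go of it. Then take the mallet by its handle and, with its striking face square to the leaning pin, knock the pin down with one or more brisk blows, not a slow press, until its head sits on the steel collar. Finally stand the mallet back on the bench on its striking face, clear of the rack and everything else, leaving the other jars, the flask and the wash bottle as they are.

Things in the scene. Friction and masses are not known exactly. Their poses are not given: they have to be found in the camera images.
- dock: The rack dock, fixed: aluminium base plate 100 x 390 x 8 mm (x, y, z) with a white three-cell crate at its -y end and a grey lock block at its +y end. Origin on the bench under the plate's centre, z up. Lock block at dock (x, y) = (0, 140) mm, 90 mm wide, 107 mm high; its upper face leans 38 degrees from level, facing up and to dock -x (the robot).
- crate (a point): Centre of the crate's floor, 12 mm above the bench, at dock (0, -60) mm; axes as the dock's. Crate 82 x 238 mm outside, walls 4 mm, wall tops 41 mm above this point. Three cells, each 74 x 74 mm inside, in a row along y at y = -78, 0 and 78 mm from this point; two hold jars.
- pad: Square cork pad, 70 x 70 x 3 mm, fixed on the floor of the empty cell, marking which of the three cells is free (any of them). Origin at the centre of its underside; its top, 3 mm higher, is what the loose jar stands on.
- loose_jar: The jar to load: amber glass, paper label, black screw cap, 52 mm diameter and 110 mm high, 0.15 to 0.3 kg, standing on the bench in front of the crate. Straight-sided up to 80 mm, cap 47 mm diameter. Origin at the centre of its base; z up its axis.
- jar_a: A like jar already standing in a crate cell, loose; origin at the centre of its base. Leave it standing in its cell.
- jar_b: Another like jar in another crate cell, loose; origin at the centre of its base. Leave it standing in its cell.
- mallet: Rubber mallet standing on its striking face: black upright cylinder head 50 mm diameter, 76 mm high, wooden handle sticking out level. Origin at the centre of the striking face; z along the head away from that face (up). Handle towards own -x, from x = -25 to -124 mm, 20 mm wide (y), 26 mm deep, its middle 42 mm above the face. 0.3 to 0.5 kg, mostly the head; the handle side is light.
- mallet_grip (a point): Point on the centre line of the mallet's handle, 48 mm from the head's axis and 42 mm from the striking face's plane: a good grip point. Axes as the mallet's.
- pin (a joint): How far the steel lock pin has been driven down along its axis, m: 0 fully out, 0.024 fully home (the underside of its head on the collar); it starts between 0 and 0.005. It is stiff and sprung: it takes about 7 to 10 N to move and stays where it is left; hard stop at 0.024. A brisk blow: the mallet meets the pin at 0.08 m/s or more.
- pin_top (a point): Centre of the top of the pin's round steel head (30 mm diameter, 12 mm thick, on an 18 mm shank); moves with the pin. z points outward along the pin's axis, which leans 38 degrees from vertical towards dock -x; the pin is driven along -z. x points up the block's slope, y along dock y.
- collar (a point): Centre of the top of the steel collar (44 mm diameter, 5 mm thick) on the lock block where the pin's head comes to rest; the head's top is then 12 mm from this point along the pin's axis. Axes as the dock's.
- flask: White plastic conical flask, 84 mm wide at its base, 125 mm high, loose bystander beyond the +y end of the dock. Origin at the centre of its base.
- wash_bottle: White wash bottle with a bent grey spout, 70 mm diameter, 195 mm high, loose bystander beyond the -y end of the dock. Origin at the centre of its base.
Not all that is in view belongs to the job. What is shaped like the mallet but blue is not meant.

How it is judged:
On the way, in this order (a step that is already met when the one before it is completed fails the run):
1. the loose jar stands upright in the empty cell, released (horizontal distance between loose_jar and pad below 0.02 m and z of loose_jar in the frame of pad below 0.009 m and angle between loose_jar's own z axis and vertical below 0.15 rad and contact force between the fingers and loose_jar below 0.2 N), for 0.2 s.
2. the pin is struck: it moves down faster than 0.04 m/s with the mallet's striking face at its head, square to its axis within 17 degrees (velocity of joint pin above 0.04 m/s and distance between mallet and pin_top below 0.03 m and angle between the z axis of mallet and the z axis of pin_top, either way round below 0.3 rad).
3. the pin is driven home (within 3 mm of its stop) with the mallet's striking face on its head, square to its axis within 17 degrees (value of joint pin above 0.021 m and distance between mallet and pin_top below 0.03 m and angle between the z axis of mallet and the z axis of pin_top, either way round below 0.3 rad), for 0.02 s.
At the end, for the whole second after the job is handed in: The loose jar stands upright (9 deg), within 20 mm of the middle of the once-empty cell; the pin is within 3 mm of home; the mallet stands still on the bench on its striking face (7 deg), touching neither dock nor bystander; the other jars, flask and wash bottle still stand (all of step 1 and value of joint pin above 0.021 m and height (world z) of mallet below 0.006 m and angle between mallet's own z axis and vertical below 0.12 rad and linear speed of each of mallet, loose_jar below 0.02 m/s and contact force between mallet and dock below 0.1 N and contact force between mallet and jar_a below 0.1 N and contact force between mallet and jar_b below 0.1 N and contact force between mallet and flask below 0.1 N and contact force between mallet and wash_bottle below 0.1 N and angle between each of jar_a, jar_b, flask, wash_bottle's own z axis and vertical below 0.15 rad).
It fails at once if jar a pushed more than 30 mm or tipped (distance of jar_a from where it was at the start of the episode above 0.03 m or angle between jar_a's own z axis and vertical above 0.35 rad).
It fails at once if jar b pushed more than 30 mm or tipped (distance of jar_b from where it was at the start of the episode above 0.03 m or angle between jar_b's own z axis and vertical above 0.35 rad).
It fails at once if flask pushed more than 30 mm or tipped (distance of flask from where it was at the start of the episode above 0.03 m or angle between flask's own z axis and vertical above 0.35 rad).
It fails at once if wash bottle pushed more than 30 mm or tipped (distance of wash_bottle from where it was at the start of the episode above 0.03 m or angle between wash_bottle's own z axis and vertical above 0.35 rad).
It also fails if it takes over 54 s, if anything falls off the work surface, if the arm or the gripper's body presses on something with over 40 N, if the wrist force passes 120 N, or if a joint passes its speed limit or range.

## Working session

There is one attempt and no reset: what is moved stays moved. The work goes in short steps, Python scripts to look and compute and a tool call to move; the robot and the scene stay as the last step left them, time stands still between calls to the robot, and variables do not carry over. Pictures are saved under pics/ and viewed, at most 10 in all, crops included, and the job is handed in when it is done.

Besides the shell and the picture viewer there is one more tool, called after "Call:" as a command line: name --argument value ..., lists and objects as JSON in quotes. step_arm: Moves the arm, as the interface text tells. Shift numbers are shares of 0.25 m and turn numbers shares of 45 degrees, none past 1 either way. Its arguments: {"type":"object","properties":{"targets":{"type":"array","items":{"type":"array","items":{"type":"array","items":{"type":"number","minimum":-1,"maximum":1}}}},"hand":{"type":"number"}},"required":["targets"]}

```bash
mkdir -p pics; python3 - <<'E'
from rig import bot
import cv2,numpy as np
for n in("scene","top"):
    cv2.imwrite(f"pics/{n}0.png",bot.snapshot(n)); c=bot.camera_info(n); print(n,c)
s=bot.sense();print({k:np.round(v,3).tolist() for k,v in s.items()})
E
```

```text
scene {'intrinsics': array([[500.18927434,   0.        , 319.66732428],
       [  0.        , 500.18927434, 199.68484521],
       [  0.        ,   0.        ,   1.        ]]), 'origin': array([ 1.30698815, -0.39337573,  1.32183096]), 'orientation': array([ 0.82546291,  0.47627607, -0.15745414, -0.25880548])}
top {'intrinsics': array([[383.93578078,   0.        , 321.27565855],
       [  0.        , 383.93578078, 199.27678885],
       [  0.        ,   0.        ,   1.        ]]), 'origin': array([0.46363882, 0.03378564, 1.07245525]), 'orientation': array([-0.70565067,  0.70787005, -0.02943232,  0.01052904])}
{'time': 0.1, 'joints': [-1.299, 0.333, -0.065, 1.461, 0.022, 1.35, -0.088], 'dq': [0.001, -0.001, 0.001, -0.001, -0.0, 0.003, 0.002], 'tau': [0.002, -62.455, 0.025, -39.071, -0.061, 0.037, 0.0], 'tcp_pos': [0.181, 0.598, 0.222], 'eef_rot': [0.147, 0.989, -0.001, -0.0], 'force': [-0.39, 0.016, 0.958], 'wrist_torque': [-0.006, 0.001, 0.002], 'grasp_force': 0.0, 'grip_width': 1.0}
```

View pics/scene0.png

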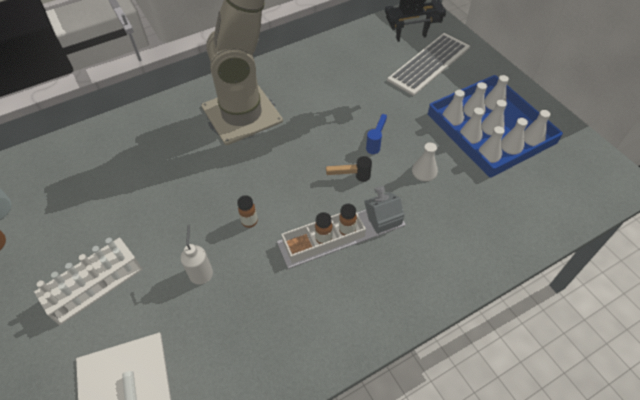

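View pics/top0.png

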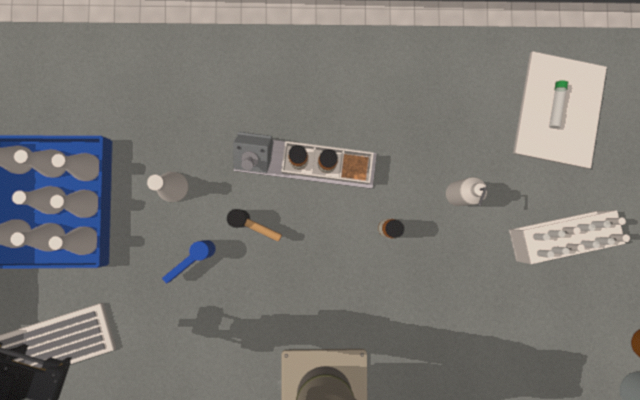

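Scene view: the loose jar is at (247,210), the cork cell at (298,243), the mallet at (363,168), and the blue decoy at (375,135). Top view: jar (392,229), cork (355,166), mallet head (238,218) with its handle to (280,236), pin about (251,158).
Possible mix-ups:
- Jar: (392,229) is the loose one. (298,157) and (327,160) are in the crate, and there is something brown at (637,343).
- Mallet: (238,218) is black and wood, so I choose it. (201,251) is blue.

I'll check the choice in one close crop.

```bash
cat > h.py <<'E'
from rig import bot
import cv2,numpy as np
from scipy.spatial.transform import Rotation as R
def ray(n,p):
    c=bot.camera_info(n); d=np.linalg.inv(c["intrinsics"])@[p[0],p[1],1.]
    return c["origin"],R.from_quat(c["orientation"]).apply(d)
def onz(n,p,z):
    o,d=ray(n,p); return o+d*(z-o[2])/d[2]
def proj(n,X):
    c=bot.camera_info(n); q=c["intrinsics"]@R.from_quat(c["orientation"]).inv().apply(np.array(X)-c["origin"]); return q[:2]/q[2]
def tri(p,q):
    a,u=ray("scene",p); b,v=ray("top",q)
    s=np.linalg.lstsq(np.c_[u,-v],b-a,rcond=None)[0]; A=a+u*s[0];B=b+v*s[1]
    return (A+B)/2,np.linalg.norm(A-B)
def blobs(im,lo,hi,box,amin=15):
    m=cv2.inRange(cv2.cvtColor(im,cv2.COLOR_BGR2HSV),lo,hi); k=np.zeros_like(m); x0,y0,x1,y1=box; k[y0:y1,x0:x1]=m[y0:y1,x0:x1]
    return [(c,cv2.minAreaRect(c)) for c in cv2.findContours(k,0,2)[0] if cv2.contourArea(c)>=amin]
E
python3 - <<'E'
from h import *
t=cv2.imread("pics/top0.png"); s=cv2.imread("pics/scene0.png")
a=cv2.resize(t[125:250,215:415],(800,500)[:2],interpolation=cv2.INTER_CUBIC)
cv2.imwrite("pics/tc.png",a)
cv2.imwrite("pics/sc.png",cv2.resize(s[140:270,225:425],(800,520),interpolation=cv2.INTER_CUBIC))
H=cv2.cvtColor(t,cv2.COLOR_BGR2HSV)
for p in [(392,227),(355,166),(237,217),(265,229),(298,157),(300,230),(251,158),(280,150)]: print(p,H[p[1],p[0]])
for nm,lo,hi,box in [("black",(0,0,0),(179,255,45),(220,130,420,250)),("orange",(5,90,60),(22,255,255),(240,130,400,250))]:
    for c,r in blobs(t,lo,hi,box): print(nm,np.round(np.r_[r[0],r[1],r[2]],1),cv2.contourArea(c))
E
```

```text
(392, 227) [ 8 21 49]
(355, 166) [ 13 132 137]
(237, 217) [ 5 31 50]
(265, 229) [ 15 128 185]
(298, 157) [135  10  49]
(300, 230) [ 26  17 121]
(251, 158) [ 8 11 93]
(280, 150) [  0  18 140]
black [243.1 218.8   8.4  15.4  15.9] 22.0
orange [387.2 227.8  10.6  18.2   3.2] 52.5
orange [262.3 229.5  38.5   7.9  25.2] 260.0
orange [325.4 164.7  17.9   9.   23.6] 38.0
orange [297.7 161.3   7.7  17.1  86.6] 38.0
orange [354.4 166.7  24.3  23.1   7.1] 511.5
```

View pics/tc.png

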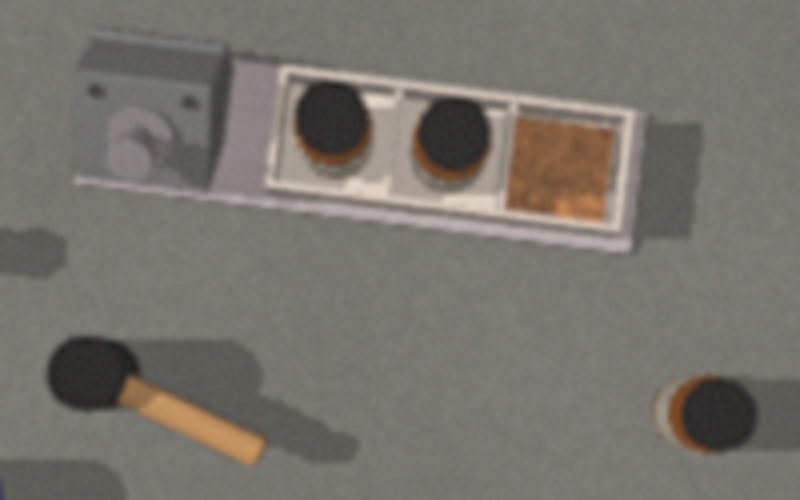

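View pics/sc.png

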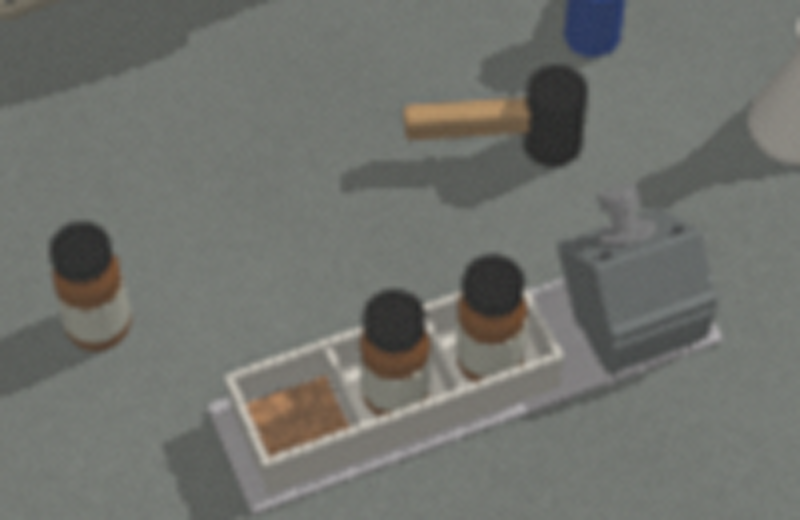

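The crop confirms the choices: amber jar with cap centre at (394.7,228.2), black-headed mallet with top at (236.5,218), cork cell at the −y end, and pin head at about (247.5,164). Next I'll measure them.

```bash
python3 - <<'E'
from h import *
f=lambda x,y:(215+x/4-.4,125+y/4-.4); g=lambda x,y:(225+x/4-.4,140+y/4-.4)
P=lambda n,v:print(n,np.round(v,4))
P("jar cap",onz("top",f(719,413),.11)); v=tri(g(81,250),f(719,413));print("jar tri",v)
for a,h in ((.11,"s"),):P("jar scene",onz("scene",g(81,248),.11))
P("cork",onz("top",f(560,170),.015))
cr=np.array([onz("top",f(*p),.053) for p in [(282,66),(645,109),(625,232),(264,187)]])
P("crate corners",cr);P("c",cr.mean(0))
ax=(cr[0]+cr[3]-cr[1]-cr[2])[:2];yaw=np.arctan2(-ax[0],ax[1]);print("yaw deg",np.degrees(yaw),np.linalg.norm(ax)/2, "w",np.linalg.norm(cr[0]-cr[3]))
sc=np.array([onz("scene",g(*p),.053) for p in [(228,375),(265,463),(563,355),(512,260)]]);P("scene corners",sc);P("c",sc.mean(0))
ax=(sc[2]+sc[3]-sc[1]-sc[0])[:2];print("yaw",np.degrees(np.arctan2(-ax[0],ax[1])),np.linalg.norm(ax)/2)
P("mallet top",onz("top",f(87,372),.076));P("mallet sc",onz("scene",g(557,92),.076))
h0=onz("top",f(125,388),.055);h1=onz("top",f(260,450),.05);P("handle",[h0,h1]);d=h0-h1;print("handle dir(+x mallet) yaw",np.degrees(np.arctan2(d[1],d[0])))
print("pin tri",tri(g(617,197),f(129,158)))
b=onz("top",(262.3,229.5),.055);P("handle mid",b)
c=cr.mean(0);Rz=R.from_euler("z",yaw)
for nm,q in(("pad",(0,-78,3)),("block",(0,200,0)),("dock",(0,60,-12))):P(nm,c*[1,1,0]+Rz.apply(np.array(q)/1000)+[0,0,.012])
E
```

```text
jar cap [ 0.4457 -0.1756  0.11  ]
jar tri (array([ 0.44574352, -0.17671582,  0.10311578]), np.float64(0.0007494555097539944))
jar scene [ 0.4492 -0.1769  0.11  ]
cork [ 0.6128 -0.0876  0.015 ]
crate corners [[ 0.6775  0.1027  0.053 ]
 [ 0.6487 -0.1409  0.053 ]
 [ 0.5657 -0.1265  0.053 ]
 [ 0.5961  0.1145  0.053 ]]
c [ 0.622  -0.0126  0.053 ]
yaw deg -6.962844679126347 0.24409316278843127 w 0.08228746396280413
scene corners [[ 0.5691 -0.1209  0.053 ]
 [ 0.6485 -0.1318  0.053 ]
 [ 0.6795  0.1031  0.053 ]
 [ 0.5873  0.116   0.053 ]]
c [ 0.6211 -0.0084  0.053 ]
yaw -5.959181986952801 0.23714869722619772
mallet top [0.4732 0.2262 0.076 ]
mallet sc [0.4792 0.2249 0.076 ]
handle [[0.4628 0.2053 0.055 ]
 [0.4215 0.117  0.05  ]]
handle dir(+x mallet) yaw 64.9386568823621
pin tri (array([0.60755997, 0.19492069, 0.10455559]), np.float64(0.0012516644991003355))
handle mid [0.4419 0.1621 0.055 ]
pad [ 0.6125 -0.09    0.015 ]
block [0.6462 0.186  0.012 ]
dock [0.6293 0.047  0.    ]
```

```bash
cat >> h.py <<'E'
def plan(*legs,speed=.045):
    """legs: (x,y,z,yaw of tool y deg or None); prints per-row shares"""
    s=bot.sense(); p=np.array(s["tcp_pos"]); q=R.from_quat(s["eef_rot"])
    y=q.apply([0,1,0]); yaw=np.degrees(np.arctan2(y[1],y[0])); print("t",round(s["time"],2),"tcp",np.round(p,4),"yaw",round(yaw,1),"tilt",round(np.degrees(np.arccos(-q.apply([0,0,1])[2])),2),"w",round(s["grip_width"]*87,1),"F",np.round(s["force"],1))
    for x,yy,z,w in legs:
        if w is not None:
            d=yaw-w; n=int(np.ceil(abs(d)/8.2)); 
            if n: print(f" twist {n} rows {d/45/n:.4f}")
            yaw=w
        a=np.radians(yaw); B=np.array([[np.sin(a),-np.cos(a),0],[np.cos(a),np.sin(a),0],[0,0,-1]])
        d=B@(np.array([x,yy,z])-p); n=max(1,int(np.ceil(np.linalg.norm(d)/speed)))
        print(f" to {x,yy,z}: {n} rows",np.round(d/.25/n,4)); p=np.array([x,yy,z])
E
python3 -c "
from h import *
plan((.47,.25,.222,-6.5),(.447,-.176,.2,None),(.447,-.176,.049,None))"
```

```text
t 0.1 tcp [0.1815 0.5977 0.2218] yaw 73.1 tilt 0.07 w 87.0 F [-0.4  0.   1. ]
 twist 10 rows 0.1769
 to (0.47, 0.25, 0.222): 11 rows [ 1.137e-01  1.185e-01 -1.000e-04]
 to (0.447, -0.176, 0.2): 10 rows [0.1703 0.0101 0.0088]
 to (0.447, -0.176, 0.049): 4 rows [0.    0.    0.151]
```

```bash
sed -i 's/\[\[np.sin(a),-np.cos(a),0\]/[[-np.sin(a),np.cos(a),0]/' h.py
```

Call:
step_arm --targets '[[[0,0,0,0.177],[0,0,0,0.177],[0,0,0,0.177],[0,0,0,0.177],[0,0,0,0.177],[0,0,0,0.177],[0,0,0,0.177],[0,0,0,0.177],[0,0,0,0.177],[0,0,0,0.177]]]' --hand 0

```text
time: 1.1
tcp_pos: [0.1815, 0.5978, 0.2221]
eef_rot: [0.748, 0.664, -0.0, 0.0]
force: [-0.3, 0.3, 0.1]
grip_width: 1.0
grasp_force: 0.0
```

Call:
step_arm --targets '[[[-0.125,0.13,0,0],[-0.125,0.13,0,0],[-0.125,0.13,0,0],[-0.125,0.13,0,0],[-0.125,0.13,0,0],[-0.125,0.13,0,0],[-0.125,0.13,0,0],[-0.125,0.13,0,0],[-0.125,0.13,0,0],[-0.125,0.13,0,0]]]'

```text
time: 2.1
tcp_pos: [0.4696, 0.2489, 0.2225]
eef_rot: [0.746, 0.666, 0.0, -0.0]
force: [1.0, 0.8, -0.9]
grip_width: 1.002
grasp_force: 0.0
```

```bash
python3 -c "
from h import *
plan((.447,-.176,.2,-6.5),(.447,-.176,.049,None))"
```

```text
t 2.1 tcp [0.4696 0.2489 0.2225] yaw -6.5 tilt 0.01 w 87.2 F [ 1.   0.8 -0.9]
 twist 1 rows -0.0007
 to (0.447, -0.176, 0.2): 10 rows [-0.1699  0.0103  0.009 ]
 to (0.447, -0.176, 0.049): 4 rows [0.    0.    0.151]
```

Call:
step_arm --targets '[[[-0.17,0.01,0.009,0],[-0.17,0.01,0.009,0],[-0.17,0.01,0.009,0],[-0.17,0.01,0.009,0],[-0.17,0.01,0.009,0],[-0.17,0.01,0.009,0],[-0.17,0.01,0.009,0],[-0.17,0.01,0.009,0],[-0.17,0.01,0.009,0],[-0.17,0.01,0.009,0]]]'

```text
time: 3.1
tcp_pos: [0.4447, -0.1761, 0.2]
eef_rot: [0.746, 0.666, 0.0, -0.0]
force: [0.1, 0.4, -1.1]
grip_width: 0.999
grasp_force: 0.0
```

Call:
step_arm --targets '[[[0,0,0,0],[0,0,0.12,0],[0,0,0.12,0],[0,0,0.12,0],[0,0,0.12,0],[0,0,0.12,0],[0,0,0,0],[0,0,0,0]]]'

```text
time: 3.9
tcp_pos: [0.4451, -0.1746, 0.0504]
eef_rot: [0.746, 0.666, -0.001, -0.0]
force: [0.5, 0.5, 0.7]
grip_width: 1.003
grasp_force: 0.0
```

Call:
step_arm --targets '[[[0,0,0,0],[0,0,0,0],[0,0,0,0],[0,0,0,0],[0,0,0,0],[0,0,0,0]]]' --hand 1

```text
time: 4.5
tcp_pos: [0.4453, -0.1745, 0.0502]
eef_rot: [0.746, 0.666, 0.0, -0.0]
force: [-1.6, 0.4, 3.0]
grip_width: 0.591
grasp_force: 30.0
```

```bash
python3 -c "
from h import *
plan((.447,-.176,.16,-6.5),(.6125,-.0885,.16,None),(.6125,-.0885,.065,None))
cv2.imwrite('pics/scene1.png',cv2.resize(bot.snapshot('scene')[130:290,150:450],(800,427)))"
```

```text
t 4.5 tcp [ 0.4453 -0.1745  0.0502] yaw -6.5 tilt 0.01 w 51.4 F [-1.6  0.4  3. ]
 twist 1 rows -0.0009
 to (0.447, -0.176, 0.16): 3 rows [-0.0018  0.0025 -0.1464]
 to (0.6125, -0.0885, 0.16): 5 rows [0.0845 0.1236 0.    ]
 to (0.6125, -0.0885, 0.065): 3 rows [0.     0.     0.1267]
```

View pics/scene1.png

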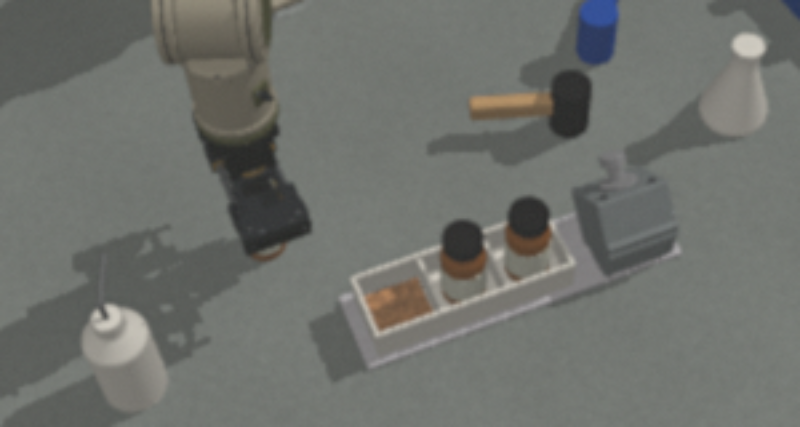

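The jar is held (opening 51 mm). Next I lift it and carry it over the cell.

Call:
step_arm --targets '[[[0,0,-0.1,0],[0,0,-0.14,0],[0,0,-0.14,0],[0,0,-0.06,0],[0.086,0.123,0,0],[0.086,0.123,0,0],[0.086,0.123,0,0],[0.086,0.123,0,0],[0.086,0.123,0,0],[0,0,0,0]]]'

```text
time: 5.55
tcp_pos: [0.6133, -0.0807, 0.1583]
eef_rot: [0.744, 0.668, -0.0, -0.0]
force: [-0.5, 1.1, -3.0]
grip_width: 0.59
grasp_force: 30.0
```

```bash
python3 -c "
from h import *
plan((.6125,-.087,.067,-6.5),(.6125,-.087,.065,None))"
```

```text
t 5.55 tcp [ 0.6133 -0.0807  0.1583] yaw -6.2 tilt 0.06 w 51.3 F [-0.5  1.1 -3. ]
 twist 1 rows 0.0069
 to (0.6125, -0.087, 0.067): 3 rows [-8.500e-03 -1.000e-04  1.217e-01]
 to (0.6125, -0.087, 0.065): 1 rows [0.    0.    0.008]
```

Call:
step_arm --targets '[[[0,0,0.12,0],[0,0,0.12,0],[0,0,0.06,0],[0,0,0,0],[0,0,0,0]]]'

```text
time: 6.05
tcp_pos: [0.6106, -0.0855, 0.0859]
eef_rot: [0.746, 0.666, 0.0, 0.0]
force: [-0.4, 0.4, -2.0]
grip_width: 0.587
grasp_force: 30.0
```

```bash
python3 -c "
from h import *
plan((.6125,-.087,.065,-6.5))"
```

```text
t 6.05 tcp [ 0.6106 -0.0855  0.0859] yaw -6.6 tilt 0.03 w 51.1 F [-0.4  0.4 -2. ]
 twist 1 rows -0.0013
 to (0.6125, -0.087, 0.065): 1 rows [-0.005   0.0082  0.0834]
```

Call:
step_arm --targets '[[[-0.006,0.008,0.04,0],[0,0,0.03,0],[0,0,0.01,0],[0,0,0,0],[0,0,0,0]]]'

```text
time: 6.55
tcp_pos: [0.6121, -0.087, 0.0653]
eef_rot: [0.746, 0.666, 0.0, -0.0]
force: [-1.3, -0.4, 3.1]
grip_width: 0.591
grasp_force: 30.0
```

```bash
python3 -c "
from h import *
plan((.6125,-.087,.065,-6.5))"
```

```text
t 6.55 tcp [ 0.6121 -0.087   0.0653] yaw -6.5 tilt 0.01 w 51.4 F [-1.3 -0.4  3.1]
 twist 1 rows -0.0010
 to (0.6125, -0.087, 0.065): 1 rows [0.0001 0.0015 0.0011]
```

Contact is felt at the expected height, so I release and rise.

Call:
step_arm --targets '[[[0,0,0,0],[0,0,0,0],[0,0,0,0],[0,0,0,0],[0,0,-0.08,0],[0,0,-0.14,0],[0,0,-0.18,0],[0,0,-0.18,0],[0,0,-0.1,0],[0,0,0,0]]]' --hand 0

```text
time: 7.55
tcp_pos: [0.6138, -0.0875, 0.2391]
eef_rot: [0.746, 0.666, 0.002, 0.002]
force: [-0.5, -0.6, 0.5]
grip_width: 0.999
grasp_force: 0.0
```

```bash
python3 -c "
from h import *
plan((.4525,.182,.23,-25),(.4525,.182,.023,None))"
```

```text
t 7.55 tcp [ 0.6138 -0.0875  0.2391] yaw -6.5 tilt 0.36 w 86.9 F [-0.5 -0.6  0.5]
 twist 3 rows 0.1367
 to (0.4525, 0.182, 0.23): 7 rows [ 0.1006 -0.1486  0.0052]
 to (0.4525, 0.182, 0.023): 5 rows [0.     0.     0.1656]
```

Call:
step_arm --targets '[[[0,0,0,0.144],[0,0,0,0.144],[0,0,0,0.145],[0.103,-0.148,0.005,0],[0.103,-0.148,0.005,0],[0.103,-0.148,0.005,0],[0.103,-0.148,0.005,0],[0.103,-0.148,0.005,0],[0.103,-0.148,0.005,0],[0.103,-0.148,0.005,0]]]'

```text
time: 8.55
tcp_pos: [0.4569, 0.1902, 0.2257]
eef_rot: [0.848, 0.53, -0.0, -0.0]
force: [-0.1, 1.4, -0.2]
grip_width: 0.999
grasp_force: 0.0
```

Call:
step_arm --targets '[[[0,0,0.1,0],[0,0,0,0],[0,0,0,0]]]'

```text
time: 8.85
tcp_pos: [0.4585, 0.1876, 0.2011]
eef_rot: [0.849, 0.529, -0.001, 0.0]
force: [0.6, 0.6, -0.3]
grip_width: 1.002
grasp_force: 0.0
```

```bash
python3 -c "
from h import *
plan((.4553,.1856,.023,-26))
im=bot.snapshot('scene');cv2.imwrite('pics/scene2.png',cv2.resize(im[130:290,200:440],(798,532)))"
```

```text
t 8.85 tcp [0.4585 0.1876 0.2011] yaw -26.1 tilt 0.08 w 87.1 F [ 0.6  0.6 -0.3]
 twist 1 rows -0.0023
 to (0.4553, 0.1856, 0.023): 4 rows [-0.0032 -0.002   0.1781]
```

View pics/scene2.png

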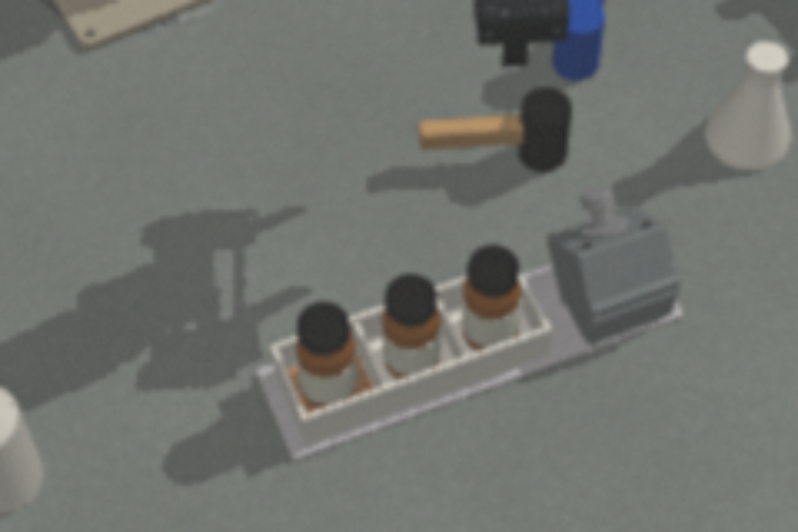

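The jar stands in the cell. Next I descend over the handle.

Call:
step_arm --targets '[[[-0.003,-0.002,0.17,0],[-0.003,-0.002,0.17,0],[-0.003,-0.002,0.17,0],[-0.003,-0.002,0.15,0],[0,0,0.05,0],[0,0,0,0],[0,0,0,0]]]'

```text
time: 9.6
tcp_pos: [0.4568, 0.187, 0.0255]
eef_rot: [0.848, 0.529, 0.001, 0.0]
force: [0.2, -0.5, -0.1]
grip_width: 0.994
grasp_force: 0.0
```

Call:
step_arm --targets '[[[0,0,0,0],[0,0,0,0],[0,0,0,0],[0,0,0,0],[0,0,0,0],[0,0,0,0],[0,0,0,0],[0,0,0,0]]]' --hand 1

```text
time: 10.4
tcp_pos: [0.4553, 0.1869, 0.0238]
eef_rot: [0.848, 0.53, -0.0, -0.0]
force: [1.2, -0.3, 0.3]
grip_width: 0.355
grasp_force: 0.0
```

Call:
step_arm --targets '[[[0,0,-0.06,0],[0,0,-0.1,0],[0,0,-0.16,0],[0,0,-0.16,0],[0,0,-0.1,0],[0,0,0,0],[0,0,0,0]]]'

```text
time: 11.1
tcp_pos: [0.455, 0.1868, 0.1688]
eef_rot: [0.848, 0.53, 0.0, -0.0]
force: [-0.1, 0.3, -4.7]
grip_width: 0.226
grasp_force: 30.0
```

```bash
python3 -c "
from h import *
plan((.4553,.1856,.023,-26))
im=bot.snapshot('scene');a=cv2.resize(im[90:240,280:480],(800,600));
cv2.imwrite('pics/scene3.png',a); cv2.imwrite('pics/top3.png',bot.snapshot('top'))"
```

```text
t 11.1 tcp [0.455  0.1868 0.1688] yaw -26.0 tilt 0.04 w 19.6 F [-0.1  0.3 -4.7]
 twist 1 rows -0.0005
 to (0.4553, 0.1856, 0.023): 4 rows [-0.0009  0.0008  0.1458]
```

View pics/scene3.png

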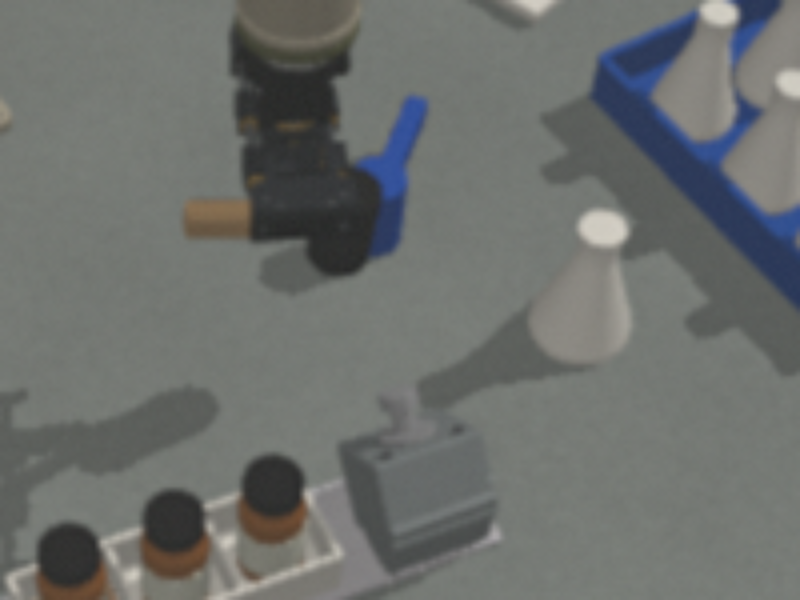

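The mallet is held and level. The arm can't tilt the tool, so I'll pivot the mallet in the grip by pressing the handle's free end on the block's flat top, which droops the head. First I check the block and pin geometry.

```bash
python3 - <<'E'
from h import *
f=lambda x,y:(215+x/4-.4,125+y/4-.4); g=lambda x,y:(225+x/4-.4,140+y/4-.4)
c=np.array([.6215,-.0105,0]);Rz=R.from_euler("z",-6.5,degrees=True)
todock=lambda X:np.round((Rz.inv().apply(X-c)-[0,.06,0])*1000,1)
for p in [(93,33),(228,58)]: print("back edge@107",todock(onz("top",f(*p),.107)))
for p in [(83,73),(218,90)]: print("front of dark@107",todock(onz("top",f(*p),.107)))
for p in [(75,182),(205,195)]: print("low front",todock(onz("top",f(*p),.045)))
for p in [(560,243),(658,203),(713,290),(615,370)]: print("scene upper edges@107",todock(onz("scene",g(*p),.107)))
X,e=tri(g(617,197),f(129,158));print("pin",todock(X),e)
im=bot.snapshot('top'); 
a=cv2.resize(im[130:180,225:285],(720,600),interpolation=cv2.INTER_CUBIC)
b=cv2.resize(bot.snapshot('scene')[175:245,360:420],(514,600),interpolation=cv2.INTER_CUBIC)
cv2.imwrite('pics/blk.png',cv2.resize(np.hstack([a,b]),(800,389)))
plan((.682,.2744,.169,-6.5))
E
```

```text
back edge@107 [ 39.2 174.8 107. ]
back edge@107 [ 33.1  88.4 107. ]
front of dark@107 [ 13.1 177.9 107. ]
front of dark@107 [ 12.1  92.2 107. ]
low front [-49.3 187.8  45. ]
low front [-48.3 100.6  45. ]
scene upper edges@107 [-14.9  82.8 107. ]
scene upper edges@107 [-18.2 166.4 107. ]
scene upper edges@107 [ 67.7 166.2 107. ]
scene upper edges@107 [ 99.8  69.7 107. ]
pin [-37.1 142.5 104.6] 0.0012516644991003355
t 11.3 tcp [0.4546 0.1863 0.1676] yaw -26.0 tilt 0.14 w 19.4 F [ 0.4  0.5 -4.2]
 twist 3 rows -0.1447
 to (0.682, 0.2744, 0.169): 6 rows [ 0.0755  0.144  -0.001 ]
```

View pics/blk.png

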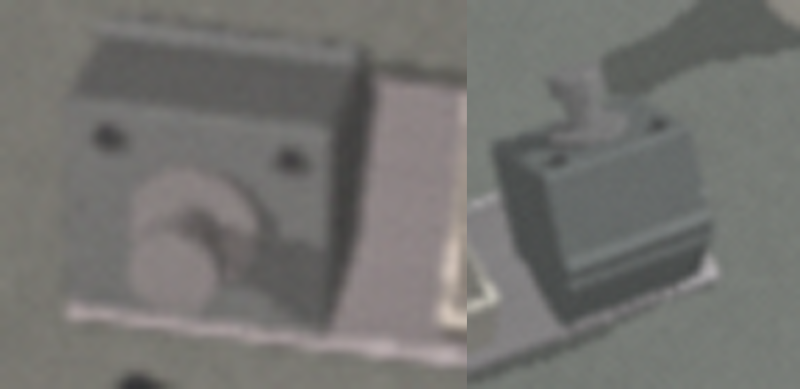

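```bash
python3 - <<'E'
from h import *
c=np.array([.6215,-.0105,0]);Rz=R.from_euler("z",-6.5,degrees=True)
todock=lambda X:np.round((Rz.inv().apply(X-c)-[0,.06,0])*1000,1)
T=lambda x,y:(225+x/.648/12-.4,130+y/.648/12-.4); S=lambda x,y:(360+(x-467)/.648/8.57-.4,175+y/.648/8.57-.4)
for n,s,t in [("ridge -y",(545,178),(332,125)),("ridge +y",(690,132),(75,97)),("lowback -y",(570,268),(358,50)),("lowback +y",(708,222),(98,22)),("pinhead",(577,83),(172,270)),("collar",(592,130),(195,222))]:
    X,e=tri(S(*s),T(*t));print(n,todock(X),np.round(e*1000,1),np.round(X,4))
E
```

```text
ridge -y [ 15.5  97.4 105.8] 0.2 [0.6547 0.1442 0.1058]
ridge +y [ 16.5 183.6  99.8] 2.2 [0.6654 0.2296 0.0998]
lowback -y [49.6 97.8 65.8] 1.5 [0.6886 0.1406 0.0658]
lowback +y [ 49.7 185.3  58.3] 3.7 [0.6987 0.2276 0.0583]
pinhead [-37.  144.1 100.1] 0.1 [0.6079 0.1965 0.1001]
collar [-17.2 143.4  81.2] 2.8 [0.6274 0.1935 0.0812]
```

Call:
step_arm --targets '[[[0,0,0,-0.145],[0,0,0,-0.145],[0,0,0,-0.144],[0.075,0.136,0,0],[0.075,0.136,0,0],[0.075,0.136,0,0],[0.075,0.136,0,0],[0.075,0.136,0,0],[0.075,0.136,0,0],[0,0,0,0]]]'

```text
time: 12.3
tcp_pos: [0.6728, 0.2766, 0.1642]
eef_rot: [0.746, 0.666, -0.002, 0.001]
force: [-0.6, 0.0, -3.0]
grip_width: 0.222
grasp_force: 30.0
```

Call:
step_arm --targets '[[[0,0,0.04,0],[0,0,0.04,0],[0,0,0,0]]]'

```text
time: 12.6
tcp_pos: [0.6689, 0.2752, 0.1465]
eef_rot: [0.746, 0.666, -0.002, -0.001]
force: [-0.9, 0.2, -4.0]
grip_width: 0.23
grasp_force: 30.0
```

```bash
python3 -c "
from h import *
plan((.6702,.2758,.125,-6.5))"
```

```text
t 12.6 tcp [0.6689 0.2752 0.1465] yaw -6.5 tilt 0.2 w 20.0 F [-0.9  0.2 -4. ]
 twist 1 rows -0.0003
 to (0.6702, 0.2758, 0.125): 1 rows [0.0031 0.0049 0.0861]
```

Call:
step_arm --targets '[[[0.003,0.005,0.04,0],[0,0,0.04,0],[0,0,0.02,0],[0,0,0,0]]]'

```text
time: 13.0
tcp_pos: [0.6714, 0.2762, 0.1226]
eef_rot: [0.746, 0.666, -0.001, -0.0]
force: [0.2, -0.4, -3.3]
grip_width: 0.223
grasp_force: 30.0
```

Call:
step_arm --targets '[[[0,0,0.016,0],[0,0,0.016,0],[0,0,0,0]]]'

```text
time: 13.3
tcp_pos: [0.6722, 0.2768, 0.1158]
eef_rot: [0.746, 0.666, 0.0, -0.0]
force: [1.6, 1.8, -1.0]
grip_width: 0.226
grasp_force: 30.0
```

Call:
step_arm --targets '[[[0,0,0.016,0],[0,0,0.016,0],[0,0,0,0]]]'

```text
time: 13.6
tcp_pos: [0.6719, 0.2766, 0.1072]
eef_rot: [0.746, 0.666, -0.0, -0.0]
force: [0.4, 3.3, -0.6]
grip_width: 0.225
grasp_force: 30.0
```

Call:
step_arm --targets '[[[0,0,0.02,0],[0,0,0.02,0],[0,0,0.02,0],[0,0,0.01,0],[0,0,0,0]]]'

```text
time: 14.1
tcp_pos: [0.6719, 0.2754, 0.0896]
eef_rot: [0.746, 0.666, -0.001, 0.0]
force: [0.1, 0.7, -1.5]
grip_width: 0.225
grasp_force: 30.0
```

```bash
python3 -c "
from h import *
plan((.6702,.2758,.085,-6.5))
im=bot.snapshot('scene');a=cv2.resize(im[120:230,340:480],(760,600),interpolation=cv2.INTER_CUBIC)
cv2.imwrite('pics/tilt.png',a)"
```

```text
t 14.1 tcp [0.6719 0.2754 0.0896] yaw -6.5 tilt 0.07 w 19.6 F [ 0.1  0.7 -1.5]
 twist 1 rows -0.0007
 to (0.6702, 0.2758, 0.085): 1 rows [ 0.0007 -0.0069  0.0183]
```

View pics/tilt.png

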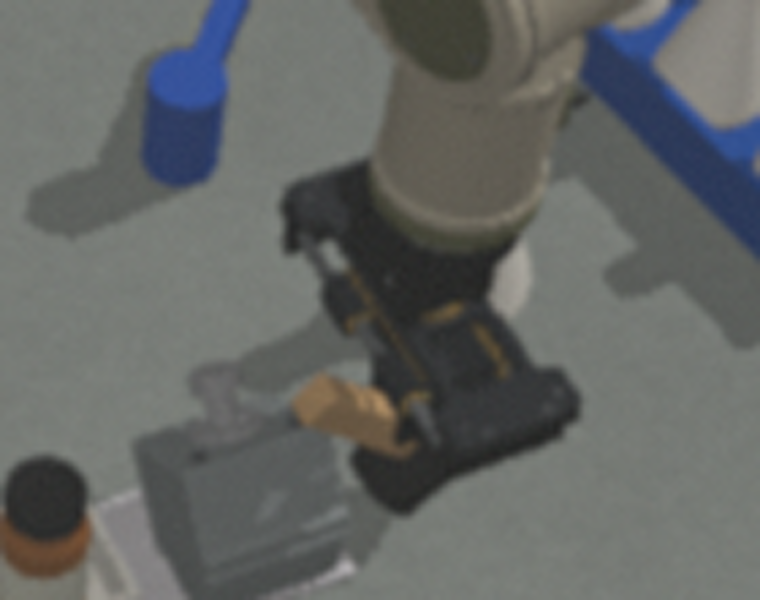

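The handle end is up about 33° and the grip holds, so I press a little more.

Call:
step_arm --targets '[[[0,0,0.016,0],[0,0,0.012,0],[0,0,0,0]]]'

```text
time: 14.45
tcp_pos: [0.6723, 0.2762, 0.0835]
eef_rot: [0.746, 0.666, 0.0, 0.0]
force: [0.1, 1.5, 1.3]
grip_width: 0.228
grasp_force: 30.0
```

Call:
step_arm --targets '[[[0,0,-0.08,0],[0,0,-0.16,0],[0,0,-0.18,0],[0,0,-0.14,0],[0,0,0,0],[0,0,0,0]]]'

```text
time: 15.05
tcp_pos: [0.6721, 0.2757, 0.2228]
eef_rot: [0.746, 0.666, -0.0, -0.0]
force: [-0.1, -0.4, -4.2]
grip_width: 0.225
grasp_force: 30.0
```

```bash
python3 - <<'E'
from h import *
plan((.6702,.2758,.085,-6.5))
t=bot.snapshot('top');s=bot.snapshot('scene')
cv2.imwrite('pics/t4.png',t);cv2.imwrite('pics/s4.png',s)
S=bot.sense();G=np.array(S['tcp_pos'])+[0,0,.019]
for n,im in(('top',t),('scene',s)):
    q=proj(n,G);print(n,q)
    x,y=q.astype(int)
    for c,r in blobs(im,(5,90,60),(22,255,255),(x-60,y-60,x+60,y+60)):print(np.round(r[0],1),np.round(r[1],1),round(r[2],1),np.round(cv2.boxPoints(r),1).tolist())
a=cv2.resize(t[100:180,180:290],(413,300),interpolation=cv2.INTER_CUBIC);x,y=proj('scene',G).astype(int)
b=cv2.resize(s[y-50:y+50,x-65:x+65],(390,300),interpolation=cv2.INTER_CUBIC);print(x,y)
cv2.imwrite('pics/v4.png',np.hstack([a,b])[:,:800])
E
```

```text
t 15.05 tcp [0.6721 0.2757 0.2228] yaw -6.5 tilt 0.01 w 19.6 F [-0.1 -0.4 -4.2]
 twist 1 rows -0.0006
 to (0.6702, 0.2758, 0.085): 4 rows [-1.000e-04 -1.900e-03  1.378e-01]
top [199.60584239 126.01903425]
[216.3 126.2] [12.5 20.3] 82.9 [[205.39999389648438, 121.19999694824219], [225.60000610351562, 118.69999694824219], [227.10000610351562, 131.10000610351562], [207.0, 133.60000610351562]]
scene [420.16057069 163.89532484]
[411.8 166.1] [21.6  9.6] 31.0 [[400.0, 164.60000610351562], [405.0, 156.39999389648438], [423.5, 167.5], [418.6000061035156, 175.6999969482422]]
420 163
```

View pics/v4.png

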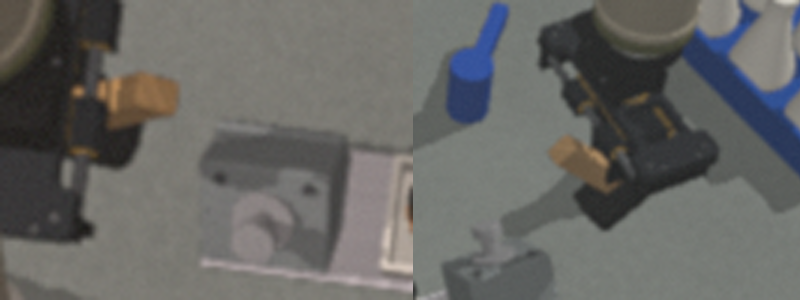

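Top shows the pivoted handle, with its end face at about (226,125). Scene shows its end at about (402,160), with the head drooped below the fingers at about (600,210) in the crop. That was the tenth picture, so from here I work from numbers only.

```bash
python3 - <<'E'
from h import *
tcp=np.array([.6721,.2757,.2228]);mx=np.array([.1132,.9936,0]);my=np.array([-.9936,.1132,0])
for e in(0,14):
  for th in(30,36,42):
    t=np.radians(th);X=mx*np.cos(t)-[0,0,np.sin(t)];Z=np.array([0,0,np.cos(t)])+mx*np.sin(t)
    G=tcp+[0,0,.019-e/1000]
    o=[]
    for b in(13,-13):
      q=[G-.080*X+b/1000*Z+w*my for w in(-.01,.01)]
      o+=[np.round(np.mean([proj(n,p) for p in q],0),1).tolist() for n in('top','scene')]
    print(e,th,"up T,S",o[0],o[1],"low T,S",o[2],o[3])
X=tri((402.5,160.5),(226.3,124.9));print(X)
# black head extents in the two views (below/around gripper): lowest point in scene
s=cv2.imread('pics/s4.png');m=cv2.inRange(cv2.cvtColor(s,cv2.COLOR_BGR2HSV),(0,0,0),(179,255,45))
ys,xs=np.nonzero(m[150:200,400:450]);print("dark lowest scene",[(xs[ys==y].min()+400,xs[ys==y].max()+400,y+150) for y in sorted(set(ys))[-8:]])
for e in(0,14):
  for th in(30,36,42):
    t=np.radians(th);X=mx*np.cos(t)-[0,0,np.sin(t)];Z=np.array([0,0,np.cos(t)])+mx*np.sin(t)
    c=tcp+[0,0,.019-e/1000]+.044*X-.042*Z
    q=np.array([proj('scene',c+.025*(np.cos(a)*X+np.sin(a)*my)) for a in np.linspace(0,6.28,60)]);i=q[:,1].argmax()
    print(e,th,"face lowest px",np.round(q[i],1),"leftmost",np.round(q[q[:,0].argmin()],1))
E
```

```text
0 30 up T,S [222.9, 122.7] [402.7, 158.9] low T,S [231.5, 126.1] [397.5, 165.8]
0 36 up T,S [219.4, 121.5] [404.9, 156.7] low T,S [229.1, 125.0] [398.9, 163.5]
0 42 up T,S [215.6, 120.5] [407.3, 154.6] low T,S [226.3, 123.9] [400.6, 161.3]
14 30 up T,S [224.4, 124.4] [402.1, 162.2] low T,S [232.9, 127.7] [396.9, 169.0]
14 36 up T,S [221.0, 123.3] [404.3, 160.1] low T,S [230.5, 126.6] [398.3, 166.8]
14 42 up T,S [217.3, 122.2] [406.6, 158.0] low T,S [227.8, 125.6] [400.0, 164.6]
(array([0.66375006, 0.2110343 , 0.28503248]), np.float64(0.00612998539233228))
dark lowest scene [(np.int64(412), np.int64(428), np.int64(181)), (np.int64(414), np.int64(426), np.int64(182)), (np.int64(414), np.int64(425), np.int64(183)), (np.int64(414), np.int64(424), np.int64(184)), (np.int64(415), np.int64(423), np.int64(185)), (np.int64(416), np.int64(421), np.int64(186)), (np.int64(417), np.int64(420), np.int64(187)), (np.int64(418), np.int64(419), np.int64(188))]
0 30 face lowest px [427.4 181. ] leftmost [415.2 171. ]
0 36 face lowest px [425.4 182.1] leftmost [413.6 171. ]
0 42 face lowest px [423.8 183.1] leftmost [412.1 171.4]
14 30 face lowest px [426.6 184. ] leftmost [414.5 174. ]
14 36 face lowest px [424.6 185. ] leftmost [413. 174.]
14 42 face lowest px [423.1 186. ] leftmost [411.5 174.4]
```

Call:
step_arm --targets '[[[0,0,0,-0.18],[0,0,0,-0.18],[0,0,0,-0.18],[0,0,0,-0.18],[0,0,0,-0.18],[0,0,0,-0.18],[0,0,0,-0.18],[0,0,0,-0.18],[0,0,0,-0.18],[0,0,0,-0.18]]]'

```text
time: 16.15
tcp_pos: [0.6712, 0.276, 0.2208]
eef_rot: [0.132, 0.991, -0.001, -0.002]
force: [0.1, -0.6, -3.0]
grip_width: 0.223
grasp_force: 30.0
```

Call:
step_arm --targets '[[[0,0,0,-0.18],[0,0,0,-0.02],[0,0,0,0]]]'

```text
time: 16.45
tcp_pos: [0.6716, 0.276, 0.2217]
eef_rot: [0.058, 0.998, -0.0, -0.001]
force: [0.1, 0.0, -4.0]
grip_width: 0.227
grasp_force: 30.0
```

```bash
python3 -c "
from h import *
plan((.5731,.1988,.223,83.5),(.5731,.1988,.198,None))"
```

```text
t 16.45 tcp [0.6716 0.276  0.2217] yaw 83.3 tilt 0.13 w 19.8 F [ 0.1  0.  -4. ]
 twist 1 rows -0.0041
 to (0.5731, 0.1988, 0.223): 3 rows [ 0.1188 -0.1172 -0.0017]
 to (0.5731, 0.1988, 0.198): 1 rows [0.  0.  0.1]
```

Call:
step_arm --targets '[[[0.09,-0.088,0,0],[0.09,-0.088,0,0],[0.09,-0.088,0,0],[0.089,-0.088,0,0],[0,0,0.05,0],[0,0,0.045,0],[0,0,0,0],[0,0,0,0]]]'

```text
time: 17.25
tcp_pos: [0.5731, 0.1994, 0.1988]
eef_rot: [0.057, 0.998, -0.0, -0.0]
force: [-0.9, 1.2, -2.5]
grip_width: 0.223
grasp_force: 30.0
```

```bash
python3 - <<'E'
from h import *
plan((.5731,.1988,.198,83.5))
t=bot.snapshot('top');s=bot.snapshot('scene');cv2.imwrite('pics/t5.png',t);cv2.imwrite('pics/s5.png',s)
G=np.array(bot.sense()['tcp_pos'])+[0,0,.005]
for n,im in(('top',t),('scene',s)):
    x,y=proj(n,G).astype(int)
    for c,r in blobs(im,(5,90,60),(22,255,255),(x-50,y-50,x+50,y+50)):
        print(n,(x,y),np.round(cv2.boxPoints(r),1).tolist())
mx=np.array([-.9936,.1132,0]);my=np.array([-.1132,-.9936,0])
for e in(9,14):
  for th in(36,42,48):
    t=np.radians(th);X=mx*np.cos(t)-[0,0,np.sin(t)];Z=np.array([0,0,np.cos(t)])+mx*np.sin(t);g=G+[0,0,(14-e)/1000]
    o=[np.round(proj(n,g-.080*X+b/1000*Z+w*my),1).tolist() for n in('top','scene') for b in(13,-13) for w in(-.01,.01)]
    print(e,th,"T",o[:4],"S",o[4:])
E
```

```text
t 17.25 tcp [0.5731 0.1994 0.1988] yaw 83.5 tilt 0.07 w 19.4 F [-0.9  1.2 -2.5]
 twist 1 rows -0.0002
 to (0.5731, 0.1988, 0.198): 1 rows [-0.0004 -0.0025  0.0032]
top (np.int64(237), np.int64(172)) [[234.0, 141.0], [241.0, 141.0], [241.0, 144.0], [234.0, 144.0]]
scene (np.int64(376), np.int64(159)) [[374.0, 158.0], [391.0, 158.0], [391.0, 167.0], [374.0, 167.0]]
9 36 T [[230.6, 141.6], [240.1, 142.7], [233.5, 136.7], [242.7, 137.7]] S [[391.2, 158.3], [384.7, 160.6], [393.1, 167.1], [386.6, 169.4]]
9 42 T [[229.7, 144.0], [239.2, 145.1], [232.6, 137.9], [241.9, 138.9]] S [[390.4, 155.4], [383.8, 157.6], [392.6, 164.4], [386.1, 166.7]]
9 48 T [[228.7, 146.8], [238.4, 147.9], [231.6, 139.4], [241.0, 140.5]] S [[389.4, 152.4], [382.8, 154.7], [392.0, 161.5], [385.5, 163.8]]
14 36 T [[231.1, 142.1], [240.5, 143.2], [234.0, 137.2], [243.1, 138.2]] S [[391.0, 159.5], [384.6, 161.8], [392.9, 168.3], [386.4, 170.6]]
14 42 T [[230.2, 144.5], [239.6, 145.6], [233.0, 138.4], [242.3, 139.4]] S [[390.2, 156.5], [383.7, 158.8], [392.4, 165.5], [386.0, 167.8]]
14 48 T [[229.3, 147.3], [238.8, 148.4], [232.1, 139.9], [241.4, 141.0]] S [[389.2, 153.6], [382.7, 155.9], [391.8, 162.6], [385.4, 164.9]]
```

Tilt measures about 41°, so the face is square to the pin within a few degrees. First blow, along the pin axis.

Call:
step_arm --targets '[[[-0.04,0,0.051,0],[-0.049,0,0.063,0],[-0.049,0,0.063,0],[-0.012,0,0.016,0],[0,0,0,0]]]'

```text
time: 17.85
tcp_pos: [0.6116, 0.1953, 0.1526]
eef_rot: [0.057, 0.998, 0.001, 0.001]
force: [-2.0, 1.0, 4.0]
grip_width: 0.226
grasp_force: 30.0
```

```bash
python3 -c "
from h import *
plan()
s=bot.sense();print(s['wrist_torque'])"
```

```text
t 17.85 tcp [0.6116 0.1953 0.1526] yaw 83.5 tilt 0.12 w 19.6 F [-2.  1.  4.]
[ 0.19472859  0.36606769 -0.00574855]
```

Call:
step_arm --targets '[[[0.049,0,-0.063,0],[0.025,0,-0.032,0],[0,0,0,0],[-0.049,0,0.063,0],[-0.049,0,0.063,0],[-0.01,0,0.013,0],[0,0,0,0]]]'

```text
time: 18.55
tcp_pos: [0.6213, 0.1942, 0.1433]
eef_rot: [0.057, 0.998, 0.001, 0.003]
force: [-2.2, 0.2, 13.1]
grip_width: 0.225
grasp_force: 30.0
```

```bash
python3 -c "
from h import *
plan()
s=bot.sense();print(s['wrist_torque'])"
```

```text
t 18.55 tcp [0.6213 0.1942 0.1433] yaw 83.5 tilt 0.33 w 19.6 F [-2.2  0.2 13.1]
[-0.00186065  0.45870769 -0.01894392]
```

Call:
step_arm --targets '[[[0.049,0,-0.063,0],[0.08,0,-0.1,0],[0.18,0,-0.05,0],[0.18,0,-0.05,0],[0.18,0,0,0],[0.1,0,0,0],[0,0,0,0]]]'

```text
time: 19.25
tcp_pos: [0.425, 0.2166, 0.2061]
eef_rot: [0.055, 0.998, 0.001, -0.001]
force: [-0.1, 0.3, -3.6]
grip_width: 0.225
grasp_force: 30.0
```

```bash
python3 - <<'E'
from h import *
plan((.5731,.1988,.198,83.5))
t=bot.snapshot('top');s=bot.snapshot('scene');cv2.imwrite('pics/t6.png',t);cv2.imwrite('pics/s6.png',s)
t0=cv2.imread('pics/top0.png');s0=cv2.imread('pics/scene0.png')
g=lambda i:cv2.cvtColor(i,cv2.COLOR_BGR2GRAY).astype(int)
for nm,im in(("before",t0),("after",t)):
    print(nm)
    for c in(245,247,249,252): print(c,g(im)[145:182,c].tolist())
d=np.array([np.sin(np.radians(38))*.9936,-np.sin(np.radians(38))*.1132,-np.cos(np.radians(38))])
p=np.array([.6067,.195,.112])
for q in(0,.012,.022):print(q,proj('top',p+d*q),proj('scene',p+d*q))
for nm,im in(("before",s0),("after",s)):
    print(nm)
    for r in range(184,206,2): print(r,g(im)[r,368:396].tolist())
# handle tilt
G=np.array(bot.sense()['tcp_pos'])+[0,0,.005]
for n,im in(('top',t),('scene',s)):
    x,y=proj(n,G).astype(int)
    for c,r in blobs(im,(5,90,60),(22,255,255),(x-50,y-50,x+50,y+50)): print(n,(x,y),cv2.boundingRect(c),np.round(cv2.boxPoints(r),1).tolist())
mx=np.array([-.9936,.1132,0]);my=np.array([-.1132,-.9936,0])
for th in(20,30,40):
    a=np.radians(th);X=mx*np.cos(a)-[0,0,np.sin(a)];Z=np.array([0,0,np.cos(a)])+mx*np.sin(a)
    o=[np.round(proj(n,G-.080*X+b/1000*Z+w*my),1).tolist() for n in('top','scene') for b in(13,-13) for w in(-.01,.01)]
    print(th,"T",o[:4],"S",o[4:])
E
```

```text
t 19.25 tcp [0.425  0.2166 0.2061] yaw 83.7 tilt 0.11 w 19.6 F [-0.1  0.3 -3.6]
 twist 1 rows 0.0044
 to (0.5731, 0.1988, 0.198): 4 rows [-0.1492 -0.0009  0.0081]
before
245 [119, 115, 112, 111, 112, 114, 116, 119, 129, 130, 130, 131, 128, 121, 121, 127, 130, 131, 129, 129, 129, 127, 129, 129, 121, 137, 153, 122, 115, 118, 118, 120, 121, 124, 119, 117, 121]
247 [117, 113, 113, 112, 113, 114, 117, 130, 130, 129, 127, 128, 120, 110, 114, 128, 133, 132, 130, 132, 130, 131, 130, 130, 126, 135, 151, 135, 120, 117, 116, 119, 118, 119, 119, 118, 120]
249 [117, 114, 114, 115, 114, 113, 116, 129, 131, 131, 126, 117, 104, 99, 97, 107, 124, 130, 130, 130, 128, 128, 130, 127, 125, 125, 142, 146, 121, 115, 119, 118, 118, 120, 120, 119, 118]
252 [117, 119, 113, 114, 114, 114, 112, 114, 126, 133, 131, 129, 119, 102, 86, 87, 87, 96, 105, 115, 118, 121, 119, 113, 109, 112, 134, 154, 125, 118, 121, 119, 119, 120, 119, 119, 120]
after
245 [121, 117, 114, 115, 116, 117, 116, 123, 131, 130, 128, 124, 133, 132, 134, 132, 132, 134, 132, 129, 117, 113, 113, 110, 114, 137, 154, 125, 118, 120, 121, 121, 124, 
[... 3865 characters left out ...]
8) [[223.0, 207.0], [233.0, 207.0], [233.0, 224.0], [223.0, 224.0]]
scene (np.int64(354), np.int64(124)) (354, 120, 14, 14) [[351.3999938964844, 127.19999694824219], [355.20001220703125, 119.5999984741211], [369.6000061035156, 126.80000305175781], [365.79998779296875, 134.39999389648438]]
20 T [[224.6, 204.6], [234.0, 205.6], [227.6, 201.0], [236.7, 202.0]] S [[369.0, 129.8], [362.8, 131.9], [369.8, 137.6], [363.7, 139.7]]
30 T [[222.9, 208.1], [232.4, 209.1], [226.0, 202.5], [235.3, 203.5]] S [[368.1, 125.2], [361.8, 127.2], [369.5, 133.6], [363.4, 135.6]]
40 T [[221.2, 212.7], [230.8, 213.7], [224.3, 205.0], [233.7, 206.1]] S [[366.8, 120.5], [360.5, 122.5], [368.9, 129.1], [362.7, 131.2]]
```

Between pictures the pin head moved about 20 mm (3.6–4.3 px in top, about 6 px in scene). It is near or at home, and the tilt is still about 40°. One more firm blow should seat it.

Call:
step_arm --targets '[[[-0.149,-0.001,0.008,0],[-0.149,-0.001,0.008,0],[-0.149,-0.001,0.008,0],[-0.149,-0.001,0.008,0],[0,0,0,0.004],[0,0,0,0]]]'

```text
time: 19.95
tcp_pos: [0.5768, 0.1963, 0.1967]
eef_rot: [0.059, 0.998, -0.001, -0.0]
force: [-1.6, 0.5, -3.7]
grip_width: 0.229
grasp_force: 30.0
```

```bash
python3 -c "
from h import *
plan((.5731,.1988,.198,83.5))"
```

```text
t 19.95 tcp [0.5768 0.1963 0.1967] yaw 83.2 tilt 0.14 w 20.0 F [-1.6  0.5 -3.7]
 twist 1 rows -0.0069
 to (0.5731, 0.1988, 0.198): 1 rows [ 0.016   0.0084 -0.0051]
```

Call:
step_arm --targets '[[[-0.033,0.008,0.058,0],[-0.049,0,0.063,0],[-0.049,0,0.063,0],[-0.049,0,0.063,0],[-0.01,0,0.013,0],[0,0,0,0]]]'

```text
time: 20.55
tcp_pos: [0.6232, 0.1948, 0.1339]
eef_rot: [0.058, 0.998, 0.001, 0.0]
force: [-1.6, 1.1, 1.9]
grip_width: 0.228
grasp_force: 30.0
```

```bash
python3 -c "
from h import *
plan()"
```

```text
t 20.55 tcp [0.6232 0.1948 0.1339] yaw 83.4 tilt 0.08 w 19.8 F [-1.6  1.1  1.9]
```

Call:
step_arm --targets '[[[0.049,0,-0.063,0],[0.08,0,-0.1,0],[0.18,0,-0.08,0],[0.18,0,-0.05,0],[0.18,0,0,0],[0.1,0,0,0],[0,0,0,0]]]'

```text
time: 21.25
tcp_pos: [0.4288, 0.2177, 0.2067]
eef_rot: [0.056, 0.998, 0.001, -0.001]
force: [1.2, -0.0, -3.8]
grip_width: 0.225
grasp_force: 30.0
```

```bash
python3 - <<'E'
from h import *
plan((.5731,.1988,.198,83.5))
t=bot.snapshot('top');s=bot.snapshot('scene');cv2.imwrite('pics/t7.png',t);cv2.imwrite('pics/s7.png',s)
g=lambda i:cv2.cvtColor(i,cv2.COLOR_BGR2GRAY).astype(int)
for k in(6,7):
    a=g(cv2.imread(f'pics/t{k}.png'));b=g(cv2.imread(f'pics/s{k}.png'))
    for c in(245,247,249): print(k,c,a[150:170,c].tolist())
    for c in(376,378,380,382): print(k,"s",c,b[188:204,c].tolist())
G=np.array(bot.sense()['tcp_pos'])+[0,0,.005]
for n,im in(('top',t),('scene',s)):
    x,y=proj(n,G).astype(int)
    for c,r in blobs(im,(5,90,60),(22,255,255),(x-50,y-50,x+50,y+50)): print(n,(x,y),cv2.boundingRect(c))
mx=np.array([-.9936,.1132,0]);my=np.array([-.1132,-.9936,0])
for th in(20,30,40):
    a=np.radians(th);X=mx*np.cos(a)-[0,0,np.sin(a)];Z=np.array([0,0,np.cos(a)])+mx*np.sin(a)
    o=[np.round(proj(n,G-.080*X+b/1000*Z+w*my),1).tolist() for n in('top','scene') for b in(13,-13) for w in(-.01,.01)]
    print(th,"T",o[:4],"S",o[4:])
E
```

```text
t 21.25 tcp [0.4288 0.2177 0.2067] yaw 83.6 tilt 0.15 w 19.6 F [ 1.2 -0.  -3.8]
 twist 1 rows 0.0015
 to (0.5731, 0.1988, 0.198): 4 rows [-0.1455 -0.0024  0.0087]
6 245 [117, 116, 123, 131, 130, 128, 124, 133, 132, 134, 132, 132, 134, 132, 129, 117, 113, 113, 110, 114]
6 247 [115, 121, 131, 132, 127, 118, 118, 130, 133, 133, 132, 133, 132, 132, 131, 128, 118, 113, 112, 112]
6 249 [115, 120, 132, 130, 116, 105, 114, 131, 137, 135, 130, 133, 133, 132, 133, 130, 125, 117, 113, 114]
6 s 376 [124, 123, 120, 120, 121, 117, 119, 110, 101, 92, 90, 91, 93, 91, 92, 79]
6 s 378 [123, 123, 124, 124, 122, 121, 120, 112, 102, 99, 97, 101, 98, 95, 101, 102]
6 s 380 [121, 125, 124, 125, 121, 121, 123, 119, 109, 104, 105, 111, 107, 97, 102, 109]
6 s 382 [120, 123, 124, 123, 122, 122, 125, 120, 114, 111, 108, 114, 111, 107, 108, 112]
7 245 [115, 118, 123, 130, 131, 126, 124, 133, 133, 135, 133, 133, 134, 131, 129, 116, 111, 111, 114, 113]
7 247 [119, 120, 131, 133, 126, 114, 119, 131, 132, 132, 133, 133, 131, 129, 132, 125, 117, 113, 113, 112]
7 249 [115, 118, 131, 130, 117, 108, 113, 131, 135, 135, 1
[... 214 characters left out ...]
3]
7 s 380 [121, 124, 123, 125, 122, 122, 121, 120, 109, 104, 105, 114, 106, 96, 102, 110]
7 s 382 [118, 123, 124, 123, 122, 121, 123, 120, 114, 112, 108, 115, 111, 107, 109, 113]
top (np.int64(228), np.int64(235)) (223, 205, 11, 19)
scene (np.int64(355), np.int64(124)) (355, 119, 14, 18)
20 T [[224.1, 202.7], [233.4, 203.7], [227.1, 199.2], [236.2, 200.2]] S [[370.1, 130.4], [363.9, 132.5], [370.9, 138.2], [364.7, 140.3]]
30 T [[222.3, 206.2], [231.9, 207.2], [225.5, 200.6], [234.7, 201.6]] S [[369.1, 125.8], [362.9, 127.8], [370.6, 134.1], [364.4, 136.2]]
40 T [[220.6, 210.7], [230.3, 211.8], [223.8, 203.2], [233.2, 204.2]] S [[367.8, 121.0], [361.6, 123.1], [370.0, 129.7], [363.8, 131.8]]
```

The pictures before and after the last blow match, so the pin is on its stop. Next I carry the mallet to free bench at about (.46,.10) and roll its face flat by pressing the low edge down.

```bash
python3 -c "
from h import *
plan((.48,.10,.15,83.5),(.48,.10,.078,None))
for p in [(201,251)]:print(onz('top',p,.076))"
```

```text
t 21.35 tcp [0.4319 0.2167 0.2069] yaw 83.4 tilt 0.11 w 19.3 F [ 0.7  0.1 -2.9]
 twist 1 rows -0.0023
 to (0.48, 0.1, 0.15): 4 rows [-0.061  -0.1105  0.0569]
 to (0.48, 0.1, 0.078): 2 rows [0.    0.    0.144]
[0.3881297  0.31549321 0.076     ]
```

Call:
step_arm --targets '[[[-0.061,-0.11,0.057,0],[-0.061,-0.11,0.057,0],[-0.061,-0.11,0.057,0],[-0.061,-0.11,0.057,0],[0,0,0.1,0],[0,0,0.1,0],[0,0,0.08,0],[0,0,0,0],[0,0,0,0]]]'

```text
time: 22.25
tcp_pos: [0.4805, 0.0995, 0.0797]
eef_rot: [0.059, 0.998, -0.0, 0.0]
force: [-0.1, -1.0, -2.7]
grip_width: 0.228
grasp_force: 30.0
```

Call:
step_arm --targets '[[[-0.014,0,0.016,0],[-0.014,0,0.016,0],[-0.014,0,0.016,0],[0,0,0,0]]]'

```text
time: 22.65
tcp_pos: [0.4906, 0.0987, 0.067]
eef_rot: [0.058, 0.998, -0.0, -0.0]
force: [0.5, -0.5, -3.1]
grip_width: 0.226
grasp_force: 30.0
```

Call:
step_arm --targets '[[[-0.018,0,0.016,0],[-0.018,0,0.016,0],[-0.018,0,0.016,0],[0,0,0,0]]]'

```text
time: 23.05
tcp_pos: [0.5043, 0.0973, 0.0551]
eef_rot: [0.058, 0.998, -0.0, 0.0]
force: [0.8, -0.1, 0.5]
grip_width: 0.228
grasp_force: 30.0
```

Call:
step_arm --targets '[[[-0.014,0,0.016,0],[-0.014,0,0.016,0],[0,0,0,0]]]'

```text
time: 23.35
tcp_pos: [0.5122, 0.0964, 0.0478]
eef_rot: [0.058, 0.998, 0.0, 0.001]
force: [2.3, -0.0, 4.6]
grip_width: 0.227
grasp_force: 30.0
```

Call:
step_arm --targets '[[[-0.005,0,0.012,0],[-0.005,0,0.012,0],[0,0,0,0]]]'

```text
time: 23.65
tcp_pos: [0.5161, 0.096, 0.0427]
eef_rot: [0.058, 0.998, 0.001, 0.003]
force: [6.0, -1.2, 7.7]
grip_width: 0.23
grasp_force: 30.0
```

```bash
python3 - <<'E'
from h import *
plan()
print(bot.sense()['wrist_torque'])
t=bot.snapshot('top');s=bot.snapshot('scene');cv2.imwrite('pics/t8.png',t);cv2.imwrite('pics/s8.png',s)
G=np.array(bot.sense()['tcp_pos'])+[0,0,.005]
for n,im in(('top',t),('scene',s)):
    x,y=proj(n,G).astype(int)
    for c,r in blobs(im,(5,90,60),(22,255,255),(x-50,y-50,x+50,y+50)): print(n,(x,y),cv2.boundingRect(c))
mx=np.array([-.9936,.1132,0]);my=np.array([-.1132,-.9936,0])
for th in(0,10,20):
    a=np.radians(th);X=mx*np.cos(a)-[0,0,np.sin(a)];Z=np.array([0,0,np.cos(a)])+mx*np.sin(a)
    o=[np.round(proj(n,G-.080*X+b/1000*Z+w*my),1).tolist() for n in('top','scene') for b in(13,-13) for w in(-.01,.01)]
    print(th,"T",o[:4],"S",o[4:])
E
```

```text
t 23.65 tcp [0.5161 0.096  0.0427] yaw 83.3 tilt 0.33 w 20.0 F [ 6.  -1.2  7.7]
[-0.25144562 -1.11059019  0.07199135]
top (np.int64(287), np.int64(201)) (318, 157, 18, 13)
scene (np.int64(335), np.int64(192)) (290, 231, 17, 11)
scene (np.int64(335), np.int64(192)) (316, 224, 16, 10)
scene (np.int64(335), np.int64(192)) (340, 215, 17, 11)
scene (np.int64(335), np.int64(192)) (334, 188, 13, 18)
0 T [[287.0, 170.8], [294.5, 171.6], [287.6, 172.0], [295.0, 172.9]] S [[349.0, 207.9], [343.1, 210.1], [348.7, 212.6], [342.9, 214.8]]
10 T [[286.5, 171.4], [294.2, 172.3], [287.3, 171.0], [294.8, 171.8]] S [[348.7, 204.5], [342.7, 206.7], [349.0, 210.3], [343.1, 212.5]]
20 T [[286.0, 173.0], [293.7, 173.9], [287.0, 170.8], [294.5, 171.7]] S [[348.0, 200.6], [342.0, 202.8], [349.0, 207.4], [343.0, 209.6]]
```

Call:
step_arm --targets '[[[-0.016,0,0.012,0],[-0.014,0,0.012,0],[0,0,0,0]]]'

```text
time: 24.05
tcp_pos: [0.5209, 0.0955, 0.0367]
eef_rot: [0.058, 0.998, 0.001, -0.0]
force: [-9.4, -1.2, 22.6]
grip_width: 0.223
grasp_force: 30.0
```

Call:
step_arm --targets '[[[-0.01,0,0.012,0],[-0.01,0,0.012,0],[0,0,0,0]]]'

```text
time: 24.35
tcp_pos: [0.526, 0.095, 0.0315]
eef_rot: [0.058, 0.998, 0.001, -0.0]
force: [-13.0, -1.6, 32.6]
grip_width: 0.225
grasp_force: 30.0
```

Call:
step_arm --targets '[[[-0.004,0,0.01,0],[0,0,0,0]]]'

```text
time: 24.55
tcp_pos: [0.5276, 0.0949, 0.0295]
eef_rot: [0.058, 0.998, 0.001, 0.001]
force: [-11.7, -1.3, 36.0]
grip_width: 0.226
grasp_force: 30.0
```

Call:
step_arm --targets '[[[0,0,-0.008,0],[0,0,0,0]]]'

```text
time: 24.75
tcp_pos: [0.5273, 0.0948, 0.0295]
eef_rot: [0.058, 0.998, 0.0, 0.001]
force: [0.3, 0.0, 7.6]
grip_width: 0.223
grasp_force: 30.0
```

```bash
python3 - <<'E'
from h import *
plan()
t=bot.snapshot('top');s=bot.snapshot('scene');cv2.imwrite('pics/t9.png',t);cv2.imwrite('pics/s9.png',s)
T=np.array(bot.sense()['tcp_pos'])
x,y=proj('scene',T).astype(int)
for c,r in blobs(s,(5,90,60),(22,255,255),(x-30,y-20,x+30,y+40)): print((x,y),cv2.boundingRect(c),[c[:,0][i].tolist() for i in(c[:,0,1].argmax(),c[:,0,0].argmax(),c[:,0].sum(1).argmin())])
x,y=proj('top',T).astype(int)
for c,r in blobs(t,(5,90,60),(22,255,255),(x-30,y-45,x+30,y+20)): print('top',(x,y),cv2.boundingRect(c))
mx=np.array([-.9936,.1132,0]);my=np.array([-.1132,-.9936,0])
for th in(0,10,20):
    a=np.radians(th);X=mx*np.cos(a)-[0,0,np.sin(a)];Z=np.array([0,0,np.cos(a)])+mx*np.sin(a)
    G=np.array([T[0],T[1],.0835*np.sin(np.radians(29.5+th))+.001])
    print(th,"Gz-tcp",G[2]-T[2],[np.round(proj('scene',G-.080*X+b/1000*Z+w*my),1).tolist() for b in(13,-13) for w in(-.01,.01)])
E
```

```text
t 24.75 tcp [0.5273 0.0948 0.0295] yaw 83.3 tilt 0.11 w 19.4 F [0.3 0.  7.6]
(np.int64(336), np.int64(198)) (316, 224, 16, 10) [[319, 233], [331, 229], [316, 224]]
(np.int64(336), np.int64(198)) (340, 215, 17, 11) [[347, 225], [356, 218], [340, 215]]
(np.int64(336), np.int64(198)) (336, 193, 10, 13) [[340, 205], [345, 203], [339, 193]]
0 Gz-tcp 0.012657553656156634 [[350.6, 211.8], [344.6, 214.0], [350.3, 216.5], [344.4, 218.7]]
10 Gz-tcp 0.02465271778071042 [[350.4, 206.1], [344.4, 208.4], [350.7, 212.0], [344.8, 214.2]]
20 Gz-tcp 0.03503408451511972 [[349.9, 200.2], [343.8, 202.5], [350.8, 207.1], [344.8, 209.4]]
```

```bash
python3 - <<'E'
from h import *
s=cv2.imread('pics/s9.png');H=cv2.cvtColor(s,cv2.COLOR_BGR2HSV)
for y in range(186,222): print(y," ".join(("o" if H[y,x,1]>85 and H[y,x,0]<25 and H[y,x,2]>55 else "#" if H[y,x,2]<60 else "+" if H[y,x,2]<95 else ".") for x in range(300,362)))
E
```

```text
186 . . . . . . . + # # # # # # # # # # # # # # # # # # # # # # # # # # # # # + + + + + # # + + + # # # # # # # # + . . . . . .
187 . . . . . . . + + # # # # # # # # # # # # # # # # # # # # # # # # # + + o . . + # # # # + + + + # # # # # # # + . . . . . .
188 . . . . . . . . + # # # # # # # # # # # # # # # # # # # # # # + + o o + o . . + # + + + + + + + # # # # # # # + . . . . . .
189 . . . . . . . . + + # # # # # # # # # # # # # # # # # # + + o o + + + + + . . + + + + + + + + + # # # # # + + . . . . . . .
190 . . . . . . . . . + # # # # # # # # # # # # # # # # # + o + + + + # # # # + + + + + + + # # + + # # + + + . . . . . . . . .
191 . . . . . . . . . + + # + # # # # # # # # # # # # # # # + + # # # # # # # + + + + # # # # + + + + + . . . . . . . . . . . .
192 . . . . . . . . . . + # # # # # + # # # # + + + # # # + + + # # # # # # # # + o + # # # # + . . . . . . . . . . . . . . . .
193 . . . . . . . . . . + # # # # + + # # # # + + + # # # + + + # # # # # # # # o o o o # # + . . . . . . . . . . . . . . . . .
194 . . . . . . . . . + + + # # # # # # # # # + + + + + + + + + + # # # # # 
[... 2807 characters left out ...]
 . . . . . . . . o o + # # # # # # # # # # # o o . . . . . .
217 . + . . + + + . . . . . . . . + + # # # # # # # # # # # # # + . . . . . . . . . o o o + # # # # # # # # # o o o o . . . . .
218 . . . + + . + . . . . . . + + + # # # # # # # # # # # # # # + . . . . . . . . . o o o o o + # # # # # + o o o o o . . . . .
219 . . . . + . + . . . . . . . . + # # # # # # # # # # # # # # + . . . . . . . . . o o o o o o o o o o o o o o o o . . . . . .
220 + + . . . . + . . . + + + . + + # # # # # # # # # # # # # # + . . . . . . . . . o o o o o o o o o o o o o o o o . . . . . .
221 + + + . . . . . . . + . . . . . + # # # # # # # # # # # # # + . . . . . . . . . . o o o o o o o o o o o o o o . . . . . . .
```

The handle end is overhanging the crate's front wall (G x .527 + .08), so it is propped there. I lift straight up, move well clear towards the robot, and level it there.

Call:
step_arm --targets '[[[0,0,-0.1,0],[0,0,-0.14,0],[0,0,-0.1,0],[0.15,0,0,0],[0.15,0,0,0],[0.15,0,0,0],[0,0,0,0],[0,0,0,0]]]'

```text
time: 25.65
tcp_pos: [0.4141, 0.108, 0.1135]
eef_rot: [0.058, 0.998, 0.0, -0.0]
force: [0.9, 0.3, -3.9]
grip_width: 0.222
grasp_force: 30.0
```

```bash
python3 - <<'E'
from h import *
plan()
t=bot.snapshot('top');s=bot.snapshot('scene');cv2.imwrite('pics/t10.png',t);cv2.imwrite('pics/s10.png',s)
T=np.array(bot.sense()['tcp_pos'])
for nm,im,b in(('s2',cv2.imread('pics/s6.png'),(280,190,360,260)),('s10',s,(280,190,360,260))):
    print(nm,[cv2.boundingRect(c) for c,r in blobs(im,(0,0,0),(179,255,60),b,60)])
x,y=proj('scene',T).astype(int)
H=cv2.cvtColor(s,cv2.COLOR_BGR2HSV)
for yy in range(y-14,y+26): print(yy,"".join(("o" if H[yy,xx,1]>85 and H[yy,xx,0]<25 and H[yy,xx,2]>55 else "#" if H[yy,xx,2]<60 else "+" if H[yy,xx,2]<95 else ".") for xx in range(x-30,x+32)))
print(x,y)
mx=np.array([-.9936,.1132,0]);my=np.array([-.1132,-.9936,0])
for h in(5,15):
  for th in(10,20,30):
    a=np.radians(th);X=mx*np.cos(a)-[0,0,np.sin(a)];Z=np.array([0,0,np.cos(a)])+mx*np.sin(a)
    G=T+[0,0,h/1000]
    print(h,th,[np.round(proj('scene',G-.080*X+b/1000*Z+w*my)-[x-30,0],1).tolist() for b in(13,-13) for w in(-.01,.01)])
E
```

```text
t 25.65 tcp [0.4141 0.108  0.1135] yaw 83.4 tilt 0.05 w 19.3 F [ 0.9  0.3 -3.9]
s2 [(290, 222, 15, 14), (317, 213, 14, 15), (341, 204, 15, 15)]
s10 [(290, 222, 15, 14), (317, 213, 14, 15), (341, 204, 14, 15)]
142 +########################+++oo++.+###+++########+.............
143 ++#####################++ooo++++++#+++++########+.............
144 .+##################+oooo++++#++++++++++#######++.............
145 .++#+###############+o++++###++++++++#+++####++...............
146 ..+###########+++###+++####+#+++++++###+##+++.................
147 ..++###++####+..+###o+#########++######+++....................
148 ...+#########+..+##++++#######+oo+####+.......................
149 ...++########+..+++++o+#######+ooo+###+.......................
150 ....+######+++..+++++++#######+ooo.+##+.......................
151 ....++#####++++++++++++######+ooooo+#+........................
152 .....+#####+++++++##########+ooooooo#+........................
153 .....++####++++..++#########+ooooooo++.......................+
154 ......+####+......++########+oooooooo+...................+....
155 ......++##+.....
[... 1495 characters left out ...]
.........................
178 ..++++........................................................
179 +.++++........................................................
180 +++++.........................................................
181 +++++.........................................................
322 156
5 10 [[43.2, 165.9], [37.2, 168.0], [43.7, 172.3], [37.8, 174.4]]
5 20 [[42.5, 161.9], [36.4, 164.0], [43.6, 169.1], [37.6, 171.2]]
5 30 [[41.4, 157.5], [35.3, 159.6], [43.1, 165.3], [37.1, 167.4]]
15 10 [[43.3, 163.8], [37.2, 165.9], [43.8, 170.2], [37.8, 172.3]]
15 20 [[42.5, 159.7], [36.4, 161.8], [43.6, 167.0], [37.6, 169.1]]
15 30 [[41.5, 155.3], [35.3, 157.4], [43.2, 163.2], [37.1, 165.3]]
```

The jars are unmoved, and the tilt is about 22–28°. Levelling here, with open bench all round.

Call:
step_arm --targets '[[[0,0,0.08,0],[0,0,0.08,0],[0,0,0.03,0],[-0.008,0,0.014,0],[-0.012,0,0.014,0],[-0.012,0,0.014,0],[0,0,0,0]]]'

```text
time: 26.45
tcp_pos: [0.4234, 0.1067, 0.0559]
eef_rot: [0.058, 0.998, -0.0, 0.0]
force: [0.1, -0.1, -3.7]
grip_width: 0.233
grasp_force: 30.0
```

Call:
step_arm --targets '[[[-0.012,0,0.014,0],[-0.01,0,0.014,0],[0,0,0,0]]]'

```text
time: 26.75
tcp_pos: [0.4283, 0.106, 0.0485]
eef_rot: [0.058, 0.998, -0.0, -0.0]
force: [-0.0, 0.1, -3.4]
grip_width: 0.227
grasp_force: 30.0
```

Call:
step_arm --targets '[[[-0.01,0,0.014,0],[-0.008,0,0.014,0],[0,0,0,0]]]'

```text
time: 27.05
tcp_pos: [0.4326, 0.1054, 0.0413]
eef_rot: [0.058, 0.998, -0.0, -0.0]
force: [-0.5, 0.4, -4.1]
grip_width: 0.226
grasp_force: 30.0
```

Call:
step_arm --targets '[[[-0.004,0,0.014,0],[-0.004,0,0.014,0],[0,0,0,0]]]'

```text
time: 27.35
tcp_pos: [0.4344, 0.1052, 0.0343]
eef_rot: [0.058, 0.998, -0.0, -0.0]
force: [-0.8, 0.5, -4.0]
grip_width: 0.224
grasp_force: 30.0
```

Call:
step_arm --targets '[[[-0.006,0,0.014,0],[-0.006,0,0.01,0],[0,0,0,0]]]'

```text
time: 27.65
tcp_pos: [0.4379, 0.105, 0.0288]
eef_rot: [0.058, 0.998, 0.0, 0.0]
force: [-0.3, 0.2, 1.3]
grip_width: 0.226
grasp_force: 30.0
```

Call:
step_arm --targets '[[[-0.006,0,0.012,0],[-0.006,0,0.008,0],[0,0,0,0]]]'

```text
time: 27.95
tcp_pos: [0.4407, 0.1047, 0.0236]
eef_rot: [0.058, 0.998, 0.0, -0.0]
force: [-0.7, 0.4, 2.0]
grip_width: 0.23
grasp_force: 30.0
```

Call:
step_arm --targets '[[[-0.008,0,0.012,0],[-0.008,0,0.012,0],[0,0,0,0]]]'

```text
time: 28.25
tcp_pos: [0.4456, 0.1042, 0.0181]
eef_rot: [0.058, 0.998, 0.0, 0.001]
force: [0.5, -0.5, 5.3]
grip_width: 0.227
grasp_force: 30.0
```

```bash
python3 - <<'E'
from h import *
plan()
s=bot.snapshot('scene')
T=np.array(bot.sense()['tcp_pos'])
x,y=proj('scene',T).astype(int)
H=cv2.cvtColor(s,cv2.COLOR_BGR2HSV)
for yy in range(y-14,y+20): print(yy,"".join(("o" if H[yy,xx,1]>85 and H[yy,xx,0]<25 and H[yy,xx,2]>55 else "#" if H[yy,xx,2]<60 else "+" if H[yy,xx,2]<95 else ".") for xx in range(x-30,x+32)))
mx=np.array([-.9936,.1132,0]);my=np.array([-.1132,-.9936,0])
for th in(0,10,20):
    a=np.radians(th);X=mx*np.cos(a)-[0,0,np.sin(a)];Z=np.array([0,0,np.cos(a)])+mx*np.sin(a)
    G=np.array([T[0],T[1],.0842*np.sin(np.radians(29.9+th))])
    print(th,round(G[2]-T[2],4),[np.round(proj('scene',G-.080*X+b/1000*Z+w*my)-[x-30,0],1).tolist() for b in(13,-13) for w in(-.01,.01)])
E
```

```text
t 28.25 tcp [0.4456 0.1042 0.0181] yaw 83.3 tilt 0.09 w 19.7 F [ 0.5 -0.5  5.3]
167 +#################################+++++++#####++++++++...+##+.
168 ++#############################++o+++++########++++.......++..
169 .+##########################++o.++####++#######++.............
170 .++######################++oooo.++###++++######+..............
171 ..++##################+++oo+++..++++++++#######+..............
172 ...+#################+oo++++#++.++++++++#####++...............
173 ...+##+##############++++#####++++++###+##+++.................
174 ....+##########+++###++########+++####++++....................
175 ....+####+####+++++#+o+########.oo####+.......................
176 ....+#########++++++++++######+ooo+###........................
177 ....++########+++++++++#######+oooo##+........................
178 +.+.++#######++++++++++######+ooooo+#+........................
179 ++++.++#####++++++++++++####+ooooooo#+........................
180 ++.+.+++####++++++++...++###+ooooooo++........................
181 .++..+++####+++++++++..++####+oooooo++........................
182 +++.+.+++##
[... 769 characters left out ...]
...................
194 ++++++++++...+.++++.++.++.++.+......ooooo.....................
195 ++++++++++++.....++..+.++++..++.....oooo......................
196 .+++++++.+......+..+..++++++.++...............................
197 +++++..+.++..++..+.++++++++++.++..............................
198 ..+.+.++.++...++..+.++++++.++++++.............................
199 .++++...+++........+++++++.+.++++.............................
200 ...++....+......++..+.+..++..+++++............................
0 0.0238 [[43.4, 191.9], [37.5, 193.9], [43.2, 196.7], [37.5, 198.8]]
10 0.0358 [[43.0, 186.1], [37.1, 188.2], [43.5, 192.1], [37.7, 194.2]]
20 0.0462 [[42.4, 180.2], [36.4, 182.3], [43.4, 187.1], [37.6, 189.2]]
```

Call:
step_arm --targets '[[[-0.005,0,0.012,0],[0,0,0,0]]]'

```text
time: 28.5
tcp_pos: [0.4475, 0.1041, 0.0154]
eef_rot: [0.058, 0.998, 0.0, 0.001]
force: [1.8, -0.3, 6.4]
grip_width: 0.229
grasp_force: 30.0
```

Call:
step_arm --targets '[[[-0.004,0,0.012,0],[0,0,0,0]]]'

```text
time: 28.7
tcp_pos: [0.4491, 0.1039, 0.0127]
eef_rot: [0.058, 0.998, 0.0, 0.002]
force: [3.2, -1.6, 7.9]
grip_width: 0.224
grasp_force: 30.0
```

Call:
step_arm --targets '[[[-0.006,0,0.012,0],[0,0,0,0]]]'

```text
time: 28.9
tcp_pos: [0.4504, 0.1039, 0.0104]
eef_rot: [0.058, 0.998, 0.001, 0.001]
force: [-3.4, -1.5, 22.5]
grip_width: 0.227
grasp_force: 30.0
```

Call:
step_arm --targets '[[[-0.006,0,0.008,0],[0,0,0,0]]]'

```text
time: 29.1
tcp_pos: [0.4513, 0.1038, 0.0088]
eef_rot: [0.058, 0.998, 0.001, 0.001]
force: [-9.7, -3.1, 35.3]
grip_width: 0.226
grasp_force: 30.0
```

```bash
python3 - <<'E'
from h import *
plan()
s=bot.snapshot('scene')
T=np.array(bot.sense()['tcp_pos'])
x,y=proj('scene',T).astype(int)
H=cv2.cvtColor(s,cv2.COLOR_BGR2HSV)
for yy in range(y-4,y+20): print(yy,"".join(("o" if H[yy,xx,1]>85 and H[yy,xx,0]<25 and H[yy,xx,2]>55 else "#" if H[yy,xx,2]<60 else "+" if H[yy,xx,2]<95 else ".") for xx in range(x-10,x+22)))
mx=np.array([-.9936,.1132,0]);my=np.array([-.1132,-.9936,0])
for th in(0,10,20):
    a=np.radians(th);X=mx*np.cos(a)-[0,0,np.sin(a)];Z=np.array([0,0,np.cos(a)])+mx*np.sin(a)
    G=np.array([T[0],T[1],.0842*np.sin(np.radians(29.9+th))])
    print(th,round(G[2]-T[2],4),[np.round(proj('scene',G-.076*X+b/1000*Z+w*my)-[x-10,0],1).tolist() for b in(13,-13) for w in(-.01,.01)])
E
```

```text
t 29.1 tcp [0.4513 0.1038 0.0088] yaw 83.3 tilt 0.13 w 19.7 F [-9.7 -3.1 35.3]
180 ++++#######+oooo##+.............
181 ++++######+ooooo+#+.............
182 ++++#####+ooooooo++.............
183 +++++####+ooooooo++.............
184 .+++++####ooooooo++.............
185 +.+.++####ooooooo.+.............
186 +...+++###+ooooooo..............
187 +.++++++##+ooooooo..............
188 +++.++++#++.oooooo..............
189 +.+++..++++..oooooo.............
190 ++++++++++++.oooooo.............
191 .+++++++.+++.ooooooo............
192 ++++++++.+...oooooooo...........
193 +++++.++.+++..ooooooo...........
194 ++++.+.++++.++.oooooo...........
195 ..+++++++++.++.ooooooo..........
196 ...++.++.+++++.ooooooo..........
197 .+++++++.++++++.oooooo..........
198 ++++++...++.+++.ooooo...........
199 ++++.+++..++++++.oo+............
200 +++++++...+++++++.+.............
201 ..++...++++.++.+++..............
202 ++.......+++.+++................
203 .........+++++..................
0 0.0332 [[23.7, 192.2], [17.8, 194.3], [23.5, 197.1], [17.8, 199.1]]
10 0.0452 [[23.4, 186.7], [17.5, 188.8], [23.8, 192.6], [18.0, 194.7]]
20 0.0556 [[22.7, 180.9], [16.8, 183.0], [23.8, 187.8], [17.9, 189.9]]
```

The handle end matches the level prediction and the force rose steeply, so the face is flat. I relieve the pressure, release, and rise.

Call:
step_arm --targets '[[[0,0,-0.008,0],[0,0,0,0]]]'

```text
time: 29.35
tcp_pos: [0.4507, 0.1037, 0.0092]
eef_rot: [0.058, 0.998, 0.0, 0.001]
force: [1.2, -1.7, 6.2]
grip_width: 0.228
grasp_force: 30.0
```

Call:
step_arm --targets '[[[0,0,0,0],[0,0,0,0],[0,0,0,0],[0,0,0,0],[0,0,0,0],[0,0,0,0],[0,0,0,0],[0,0,0,0]]]' --hand 0

```text
time: 30.15
tcp_pos: [0.4498, 0.1036, 0.0088]
eef_rot: [0.058, 0.998, 0.0, -0.0]
force: [0.2, -0.3, -0.0]
grip_width: 0.876
grasp_force: 0.0
```

Call:
step_arm --targets '[[[0,0,-0.06,0],[0,0,-0.14,0],[0,0,-0.18,0],[0,0,-0.18,0],[0,0,-0.18,0],[0,-0.18,0,0],[0,-0.18,0,0],[0,-0.18,0,0],[0,-0.18,0,0],[0,0,0,0]]]'

```text
time: 31.15
tcp_pos: [0.428, -0.0807, 0.194]
eef_rot: [0.062, 0.998, 0.0, 0.0]
force: [1.7, 1.0, 0.5]
grip_width: 0.999
grasp_force: 0.0
```

```bash
python3 - <<'E'
from h import *
plan()
t=bot.snapshot('top');s=bot.snapshot('scene');cv2.imwrite('pics/t12.png',t);cv2.imwrite('pics/s12.png',s)
for n,im,b in(('top',t,(180,100,420,260)),('scene',s,(260,110,430,270))):
    print(n,"org",[(cv2.boundingRect(c),np.round(r[0],1).tolist(),round(r[2],1)) for c,r in blobs(im,(5,90,60),(22,255,255),b,25)])
    print(n,"blk",[cv2.boundingRect(c) for c,r in blobs(im,(0,0,0),(179,255,60),b,60)])
for nm in('pics/top0.png','pics/scene0.png'):
    print(nm,[cv2.boundingRect(c) for c,r in blobs(cv2.imread(nm),(0,0,0),(179,255,60),(180,100,430,270),60)])
# predicted upright mallet
mx=np.array([-.9936,.1132,0]);h=np.array([.4513,.1038,0])+.046*mx
for n in('top','scene'):print(n,[np.round(proj(n,p),1).tolist() for p in(h,h+[0,0,.076],h-.124*mx+[0,0,.042])])
E
```

```text
t 31.15 tcp [ 0.428  -0.0807  0.194 ] yaw 82.9 tilt 0.06 w 86.9 F [1.7 1.  0.5]
top org [((280, 206, 11, 38), [284.9, 224.5], 7.1), ((318, 157, 18, 13), [325.4, 164.7], 23.6), ((289, 156, 19, 10), [298.2, 160.8], 86.6), ((342, 154, 25, 26), [354.4, 166.7], 8.1)]
top blk [(273, 244, 19, 16), (321, 217, 35, 36), (352, 154, 17, 18), (320, 150, 17, 17), (290, 146, 16, 17)]
scene org [((290, 231, 17, 12), [298.3, 237.3], 78.7), ((316, 224, 16, 10), [323.5, 228.5], 90.0), ((340, 215, 17, 11), [348.0, 220.0], 90.0), ((320, 166, 16, 27), [327.7, 178.9], 63.4)]
scene blk [(290, 222, 15, 14), (317, 213, 14, 15), (341, 204, 15, 15), (312, 153, 14, 24), (260, 123, 42, 40)]
pics/top0.png [(386, 220, 18, 17), (227, 210, 23, 17), (320, 150, 17, 17), (290, 146, 16, 17)]
pics/scene0.png [(317, 213, 14, 15), (341, 204, 15, 15), (238, 196, 14, 14), (356, 157, 15, 25)]
top [[284.0, 242.1], [281.9, 243.7], [288.2, 196.8]]
scene [[321.4, 176.0], [321.2, 161.4], [337.0, 196.2]]
```

```bash
python3 - <<'E'
from h import *
print("jar cap xy",onz('top',(360,162.5),.122),"pad",(.6125,-.0885))
print(bot.sign_off())
E
```

```text
jar cap xy [ 0.60927502 -0.08897582  0.122     ] pad (0.6125, -0.0885)
the job is handed in; nothing more can be done
None
```

The job is handed in, with no verdict shown: by my measurements the jar stands in the empty cell (about 3 mm off centre), the pin no longer moves and looks to be on its collar, the mallet is back upright on open bench, and the other jars are unmoved (I did not re-check the flask and wash bottle).

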